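# Invert culture cassettes and load the warming rack

### The job

Turn every culture cassette on the bench over so that its orange agar face is up and its lid down (the swinging sleeve of the turning frame is there for that), and slide each one, nose first, under the clear hood into its own bay of the warming rack until it is fully home against the back. Once all are in, push the rack's red lever over to on, away from the robot. Leave the turning sleeve empty and lying flat on either side, and do not disturb the jar, the cup and the box.

Things in the scene. Friction and masses are not known exactly. Their poses are not given: they have to be found in the camera images.
- cassette_1: culture cassette, flat rigid paddle, 14 mm thick, 55 g: body 90 x 56 mm (x, y) and at its -x end a blue grip tab 40 mm long, 26 mm wide. Origin: centre of the body, mid-thickness; tab centre at x = -65 mm, centre of mass -20 mm, nose at x = +45 mm. +z comes out of the white lid face (two blue stripes); the other face is orange agar. Starts lid up on the bench; may be absent.
- cassette_2: a second one: culture cassette, flat rigid paddle, 14 mm thick, 55 g: body 90 x 56 mm (x, y) and at its -x end a blue grip tab 40 mm long, 26 mm wide. Origin: centre of the body, mid-thickness; tab centre at x = -65 mm, centre of mass -20 mm, nose at x = +45 mm. +z comes out of the white lid face (two blue stripes); the other face is orange agar. Starts lid up on the bench; may be absent.
- cassette_3: a third one: culture cassette, flat rigid paddle, 14 mm thick, 55 g: body 90 x 56 mm (x, y) and at its -x end a blue grip tab 40 mm long, 26 mm wide. Origin: centre of the body, mid-thickness; tab centre at x = -65 mm, centre of mass -20 mm, nose at x = +45 mm. +z comes out of the white lid face (two blue stripes); the other face is orange agar. Starts lid up on the bench; may be absent.
- turner: turning frame, fixed: steel base 100 x 170 x 12 mm (x, y, z) with a sleeve on a hinge along its x, 40 mm up. Origin: bench level under mid-hinge. The sleeve lies flat at either side, pocket centre line y = +43 mm (joint 0) or -43 mm (joint 3.14), z = 40 mm, and can be loaded or emptied on both, from -x (robot side). Swinging it across turns a cassette inside over about its length
- sleeve_mouth (a point): centre of the mouth of the sleeve, a flat clear pocket 84 x 70 x 30 mm outside, opening 62 mm wide, 22 mm high, same either way up. At turner x = -42 mm; flared lips reach 10 mm further out; back stop at turner x = +38 mm. A cassette pushed nose first to the stop has its origin at turner x = -7 mm, tab and 10 mm of body sticking out; it rests on the lower plate, centre at z = 36 mm
- sleeve (a joint): angle of the sleeve about the hinge (rad): 0 lying to the turner's +y side, 1.57 upright, 3.14 lying to the -y side. Stiff hinge, stays where it is left; about 5 N at the handle. Starts anywhere
- sleeve_handle (a point): middle of the sleeve's red handle bar: a round bar 10 mm thick, 76 mm long, parallel to the hinge (turner's x) and 116 mm from it, with 33 mm free between bar and sleeve. At turner x = 0, y = 116 cos(joint) mm, z = 40 + 116 sin(joint) mm
- rack: warming rack, fixed, 218 mm wide (y): plate (top z = 16 mm) under a clear hood (underside z = 38 mm, top 43, front lip up to 48). Three bays open to -x (robot side), centres y = -70, 0, +70 mm, between 8 mm dividers with round noses. Origin: bench level, middle of the bays. A cassette fully home has its origin at x = -7, z = 23 mm, tab sticking out. Control box behind, x = 38 to 98 mm, 50 mm high
- bay_mid (a point): centre of the middle bay's mouth, 62 mm wide and 22 mm high, at rack x = -42, y = 0, z = 27 mm (lips reach 10 mm further out); all bays are alike, back stop at rack x = +38 mm
- switch (a joint): red lever on the rack's control box (rad): 0 off, leaning 0.5 rad to the rack's -x (towards the robot); 1.0 on, leaning 0.5 rad to +x. Lever 60 mm long, pivot at rack x = 60, y = 0 mm; stays where it is left, light to push
- switch_tip (a point): tip of the red lever; swings in the rack's x-z plane
- sample_jar: glass jar with blue cap, 64 mm across, 100 mm tall, bystander; origin under its centre
- funnel_cup: steel cup, 76 mm across, 90 mm tall, bystander; origin under its centre
- filter_box: cardboard box 90 x 70 x 50 mm, bystander; origin under its centre
Not all that is in view belongs to the job. Of the things like the turner, leave any that is yellow; of the rest the larger one is meant. What is shaped like the cassette_2 but turquoise is not meant.

How it is judged:
On the way, in this order (a step that is already met when the one before it is completed fails the run):
1. every cassette lies agar face up, fully home in a bay under the hood (x of cassette_1 in the frame of rack between -0.015 and 0.01 m and y of cassette_1 in the frame of rack between -0.105 and 0.105 m and z of cassette_1 in the frame of rack between 0.016 and 0.032 m and angle between each of cassette_1, cassette_2, cassette_3's own z axis and vertical above 2.95 rad and linear speed of each of cassette_1, cassette_2, cassette_3 below 0.02 m/s and x of cassette_2 in the frame of rack between -0.015 and 0.01 m and y of cassette_2 in the frame of rack between -0.105 and 0.105 m and z of cassette_2 in the frame of rack between 0.016 and 0.032 m and x of cassette_3 in the frame of rack between -0.015 and 0.01 m and y of cassette_3 in the frame of rack between -0.105 and 0.105 m and z of cassette_3 in the frame of rack between 0.016 and 0.032 m), for 0.2 s.
2. then the lever is pushed over to on (value of joint switch above 0.85 rad), for 0.2 s.
At the end, for the whole second after the job is handed in: every cassette present lies at rest in a bay of the rack, agar face up (within about 11 degrees), within 8 mm of fully home; the lever is on (above 0.85 rad); the sleeve lies flat on one side (within 0.12 rad) (all of step 1 and value of joint switch above 0.85 rad and (value of joint sleeve below 0.12 rad or value of joint sleeve above 3.02 rad)); the robot touches nothing.
It fails at once if a bystander (jar, cup or box) is moved by more than 30 mm (distance of any of sample_jar, funnel_cup, filter_box from where it was at the start of the episode above 0.03 m).
Of cassette_1, cassette_2, cassette_3 only 2 to 3 are there at a start; the rules pass over those that are not, and their reading is None.
At some moment in a run one of cassette_1, cassette_2, cassette_3 may be knocked a few centimetres aside while the robot is not near it.
It also fails if it takes over 210 s, if anything falls off the work surface, if the arm or the gripper's body presses on something with over 40 N, if the wrist force passes 120 N, or if a joint passes its speed limit or range.

### The arm

A 6-joint arm with a two-finger parallel gripper is mounted at the origin on the work surface. World frame = base frame: x ahead of the robot, y to its left, z up, the work surface at z = 0. Lengths are in m, angles in rad, forces in N, time in s.
With the tool pointing down it reaches from about 0.3 to 0.875 m from the base axis. Payload 6.4 kg.
Tool frame: the origin (TCP) lies on the centre line of the jaws, within the pads' length; the fingertips stand 8 mm ahead of it and the grasp point (between the pads) lies 11 mm behind it; z points along the fingers, y is the line along which they close (so a half turn about z gives the same grasp; the last joint's range is limited). The gripper opens to 85 mm and grips with 20 to 120 N. Pads are 22 mm wide; open, the fingers measure 114 mm over their backs; the gripper's body (76 mm by 85 mm) begins 54 mm behind the grasp point. The pads swing forward as they close: fully open they stand 13 mm farther back than shut.
Start: joints at [-1.346, 0.181, 1.607, -0, 1.354, -0.206], TCP at [0.24, -0.522, 0.239] pointing down, gripper open.
Joint ranges: [-2.99, 2.99], [-0.89, 2.07], [0.3, 2.58], [-1.14, 4.28], [0, 2.63], [-3.12, 3.12]. Speed limits (rad/s): [2.57, 2.57, 3.01, 3.14, 3.14, 3.14].

### API

Orientations are given as a unit quaternion [w, x, y, z].
In Python, from bench import ctrl gives the robot as it stands.
- The arm moves only by the shell command python3 -m handwheel 'ROWS' [OPENING]. ROWS is JSON, a list that holds one entry, the list of rows, each a list of 4 numbers: the shift along the tool's x, y, z each as a share of 20 cm, from -1 to 1, then the turn about the tool's z as a share of 1.5 rad, from -1 to 1. In form: [[[x, y, z, twist], ...]]. A call has 1 to 10 rows; each row is the pose to reach, as a shift and turn from the pose commanded when the call began, along the tool's axes at that moment; what a row does not reach only later rows make up. A row lasts 1/8 s, in which the tool goes at most 62.5 mm and 10.7 degrees, less where a joint would pass 70% of its speed; a pose out of reach is approached as far as the arm can. A call with a number of a shift or a turn outside -1 to 1 is refused whole. A call with a gripper value outside its range is refused whole. OPENING is the finger opening in mm, from 0 to 85.4, set as the call begins (- or left out, the last holds). The fingers move at their own pace and stop on an object; the grip force is fixed at half the most. Time passes only in rows, so rows that repeat a pose let the fingers close. It gives the time, the measured TCP pose, the force, the opening and the grip force at its end, in the units of the state.
- ctrl.get_obs(): the state, without advancing time (a new reading comes with each control period).
- ctrl.camera(name): name is "scene" or "top" or "wrist"; returns a dict with "color" (400x640x3 uint8, red, green, blue), "range_z" (400x640 float32, m along the optical axis (not along the pixel's ray), 0 where there is no reading), "K" (3x3 intrinsics, pixels), "pose" (4x4, takes a point from camera to world coordinates); the wrist camera has in their place "T_tool_cam" (4x4, takes a point from camera to tool coordinates, whose origin is the TCP and whose axes are the flange's). Camera axes: x right, y down, z forward; pixel columns grow to the right and rows downward; lengths in m; the calibration is good to about 2 mm. A picture is of the moment at which its call begins: read the wrist's pose just before it.
- ctrl.hand_in(): hands the job in; it is judged then, once.
The state is a dict: "time_s": time; "q": joint angles; "dq": joint speeds; "joint_efforts": joint torques, N m; "eef_pos": TCP position; "eef_rot": TCP orientation; "wrist_force": force on the tool from outside, world axes, zero at the start; "torque": the same for the moment, N m; "opening": opening from 0.0 (shut) to 1.0 (fully open); "grasp_force": force on a finger pad.
Only numpy, scipy, OpenCV 4.12 (cv2) and the standard library are available. Lean on these libraries where they do the work, as an engineer would, in place of code of your own. Each camera call takes 0.05 s, during which the arm holds its last target. There are 200 camera calls.

## Working session

There is one attempt and no reset: what is moved stays moved. The work goes in short steps, Python scripts to look and compute and a shell command to move; the robot and the scene stay as the last step left them, time stands still between calls to the robot, and variables do not carry over. Pictures are saved under pics/ and viewed, at most 14 in all, crops included, and the job is handed in when it is done.

```bash
ls; mkdir -p pics; python3 - <<'E'
from bench import ctrl
import cv2,numpy as np
o=ctrl.get_obs();print(o)
for n in("top","scene"):
    c=ctrl.camera(n);cv2.imwrite(f"pics/{n}0.png",c["color"][:,:,::-1]);np.savez(f"pics/{n}0.npz",**c)
    print(n,c["K"].round(1).tolist(),c["pose"].round(3).tolist())
E
```

```text
pics
{'time_s': 0.0, 'q': array([-1.34629580e+00,  1.81578251e-01,  1.60799878e+00, -4.48684843e-06,
        1.35378958e+00, -2.06314032e-01]), 'dq': array([ 0.00183463, -0.00041811, -0.00013096, -0.00030247,  0.00169425,
        0.00079906]), 'joint_efforts': array([-1.77790273e-03, -4.44879842e+01, -3.51341665e+01, -3.63814679e-04,
        8.93039221e-03,  3.28997851e-05]), 'eef_pos': array([ 0.2400122 , -0.52192453,  0.23836767]), 'eef_rot': array([-8.86922481e-04,  9.76888933e-01,  2.13745704e-01, -1.02556985e-05]), 'wrist_force': array([-0.15800103,  0.26636813, -0.08859394]), 'torque': array([ 0.02257858,  0.01061375, -0.01422245]), 'grasp_force': 0.0, 'opening': 1.0052043918055498}
top [[464.1, 0.0, 311.9], [0.0, 464.1, 195.3], [0.0, 0.0, 1.0]] [[-0.018, -0.998, 0.056, 0.445], [-1.0, 0.018, -0.002, -0.065], [0.001, -0.056, -0.998, 1.204], [0.0, 0.0, 0.0, 1.0]]
scene [[418.2, 0.0, 320.2], [0.0, 418.2, 198.8], [0.0, 0.0, 1.0]] [[-0.502, 0.723, -0.475, 1.132], [0.864, 0.411, -0.289, 0.294], [-0.014, -0.555, -0.831, 1.194], [0.0, 0.0, 0.0, 1.0]]
```

View pics/top0.png

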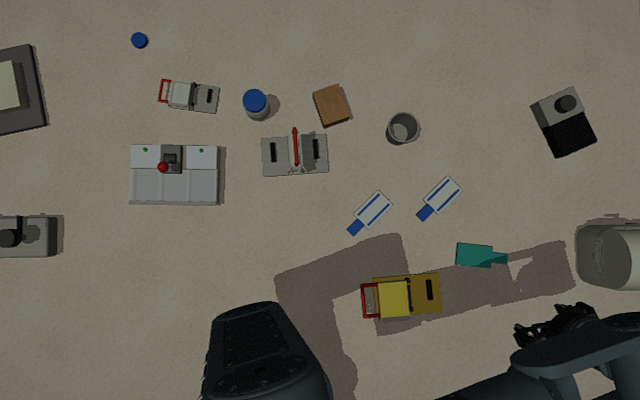

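View pics/scene0.png

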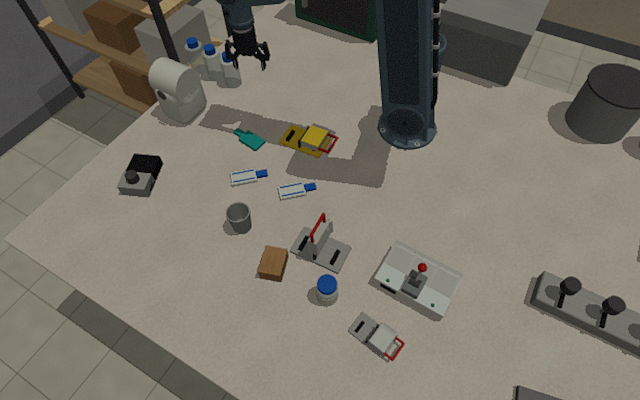

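The pictures show two cassettes, with tabs near top px (356,228) and (425,213). Things that could be mistaken for the targets:
- **Cassettes:** the turquoise paddle at (478,254) is a decoy.
- **Turners:** the yellow one at (400,297) and the small grey one at (190,95) are decoys. The large grey one at (295,155), with its sleeve upright, is the one meant.
- **Rack:** at (177,175), with the lever ball at (163,167).

Next I check these in one close crop and measure them.

```bash
cat > h.py <<'E'
import numpy as np,cv2
from bench import ctrl
def load(n): return dict(np.load(f"pics/{n}.npz"))
def snap(n,tag):
    c=ctrl.camera(n);np.savez(f"pics/{tag}.npz",**c);return c
def ray(c,uv,z):
    uv=np.atleast_2d(np.asarray(uv,float));d=np.c_[uv,np.ones(len(uv))]@np.linalg.inv(c["K"]).T@c["pose"][:3,:3].T
    o=c["pose"][:3,3];return o+d*((z-o[2])/d[:,2])[:,None]
def cloud(c):
    h,w=c["range_z"].shape;u,v=np.meshgrid(np.arange(w),np.arange(h))
    d=np.stack([u,v,np.ones_like(u)],-1)@np.linalg.inv(c["K"]).T*c["range_z"][...,None]
    return d@c["pose"][:3,:3].T+c["pose"][:3,3]
def hsv(c): return cv2.cvtColor(c["color"],cv2.COLOR_RGB2HSV)
def blobs(m,amin=20):
    m=cv2.morphologyEx(m.astype(np.uint8)*255,cv2.MORPH_CLOSE,np.ones((3,3)))
    cs,_=cv2.findContours(m,cv2.RETR_EXTERNAL,cv2.CHAIN_APPROX_NONE)
    return [x for x in cs if cv2.contourArea(x)>amin]
BLUE=((105,120,50),(130,255,255))
def cassettes(c):
    "lid-up cassettes in the top view: tab centre, body centre, yaw (plane z=14 mm)"
    H=hsv(c);b=cv2.inRange(H,*BLUE)>0
    w=cv2.inRange(H,(0,0,150),(180,40,255))>0
    out=[]
    for x in blobs(w|b,150):
        r=cv2.minAreaRect(x)
        p=ray(c,x[:,0,:],0.014)[:,:2].astype(np.float32);(cx,cy),(a,e),_=cv2.minAreaRect(p)
        mm=np.zeros(b.shape,np.uint8);cv2.drawContours(mm,[x],-1,255,-1)
        if not(.1<max(a,e)<.15 and .045<min(a,e)<.07):continue
        tb=[k for k in blobs(b&(mm>0),30)]
        t=max(tb,key=lambda k:min(cv2.minAreaRect(k)[1]));m=cv2.moments(t);tp=ray(c,[m["m10"]/m["m00"],m["m01"]/m["m00"]],.014)[0,:2]
        box=cv2.boxPoints(((cx,cy),(a,e),_));L=box[1]-box[0];M=box[2]-box[1];d=L if np.hypot(*L)>np.hypot(*M) else M;d=d/np.hypot(*d)
        ctr=np.array([cx,cy]);d=d if d@(ctr-tp)>0 else -d
        out.append(dict(centre=ctr,size=(a,e),tab=tp,yaw=np.arctan2(d[1],d[0]),org=ctr+.02*d,px=r[0]))
    return out
E
python3 - <<'E'
from h import *
np.set_printoptions(precision=4,suppress=True)
t=load("top0");s=load("scene0")
for k in cassettes(t):print(k)
P=cloud(t)
H=hsv(t)
red=(cv2.inRange(H,(0,150,80),(6,255,255))|cv2.inRange(H,(174,150,80),(180,255,255)))>0
for x in blobs(red,10):
    r=cv2.minAreaRect(x);print("red",r, [P[y,x_] for x_,y in [x[0,0],x[len(x)//2,0]]])
for n,c in(("top",t),("scene",s)):
    im=c["color"][:,:,::-1]
    cr=im[100:240,115:475] if n=="top" else im[160:330,220:480]
    cv2.imwrite(f"pics/crop_{n}.png",cv2.resize(cr,None,fx=2.2,fy=2.2,interpolation=cv2.INTER_CUBIC))
# turner plates, rack heights
for uv in[(270,150),(319,150),(262,138),(328,135),(265,175),(328,171),(140,190),(215,190),(132,146),(223,147),(130,204),(220,205),(171,153),(163,167)]:print(uv,P[uv[1],uv[0]])
E
```

```text
red ((362.8551330566406, 305.3916320800781), (24.968692779541016, 4.632410526275635), 76.60750579833984) [array([ 0.2655, -0.184 ,  0.0413]), array([ 0.2072, -0.1946,  0.0443])]
red ((161.0, 166.5), (7.0, 6.0), 90.0) [array([0.5863, 0.2857, 0.1361]), array([0.57  , 0.2768, 0.1348])]
red ((295.0411682128906, 145.03529357910156), (36.124053955078125, 2.837770462036133), 85.60128784179688) [array([ 0.6601, -0.0286,  0.1581]), array([ 0.5776, -0.0318,  0.1592])]
red ((163.95999145507812, 90.27999114990234), (9.333809852600098, 22.910261154174805), 8.130102157592773) [array([0.8164, 0.3121, 0.0321]), array([0.7615, 0.3142, 0.0335])]
(270, 150) [0.6297 0.0386 0.0221]
(319, 150) [ 0.629  -0.0872  0.0117]
(262, 138) [ 0.6655  0.0612 -0.0022]
(328, 135) [ 0.67   -0.1118 -0.0008]
(265, 175) [0.5666 0.0532 0.0118]
(328, 171) [ 0.5756 -0.11   -0.0028]
(140, 190) [0.5313 0.3634 0.0439]
(215, 190) [0.5283 0.1768 0.0385]
(132, 146) [0.642  0.3823 0.0479]
(223, 147) [0.6431 0.163  0.0008]
(130, 204) [ 0.4988  0.4069 -0.0038]
(220, 205) [0.4918 0.172  0.0003]
(171, 153) [0.6183 0.2762 0.0754]
(163, 167) [0.5766 0.276  0.1373]
```

View pics/crop_top.png

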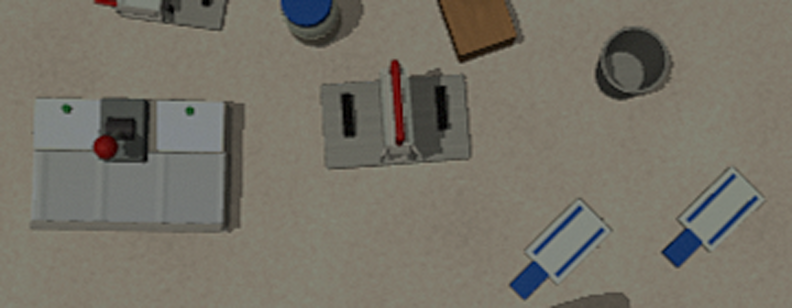

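The crop (offset 115,100, scale 2.2) confirms three things:
- The large grey turner has its sleeve upright, with the red bar at crop (397,100).
- The rack opens towards the robot, with the lever ball at (106,147).
- Two white cassettes are visible, with blue tabs at (528,280) and (682,248).

The white mask needs tuning.

```bash
python3 - <<'E'
from h import *
np.set_printoptions(precision=4,suppress=True)
t=load("top0");H=hsv(t)
for uv in[(372,208),(440,195),(400,190),(378,225),(356,228),(425,213),(175,190),(140,155),(140,190),(268,165),(295,195),(120,190),(350,240),(378,200)]:print(uv,H[uv[1],uv[0]])
P=cloud(t)
# heights map for turner base & rack
for nm,(x0,x1,y0,y1),(za,zb) in(("turner base",(240,345,120,190),(.007,.018)),("rack hood",(110,240,135,215),(.030,.056))):
    m=np.zeros(H.shape[:2],bool);m[y0:y1,x0:x1]=True;m&=(P[...,2]>za)&(P[...,2]<zb)
    for x in blobs(m,100):
        p=P[x[:,0,1],x[:,0,0],:2].astype(np.float32)
        q=ray(t,x[:,0,:],(za+zb)/2)[:,:2].astype(np.float32);print(nm,cv2.minAreaRect(q),cv2.boxPoints(cv2.minAreaRect(x)).round(1).tolist(),cv2.contourArea(x))
E
```

```text
(372, 208) [ 50  17 137]
(440, 195) [ 45  19 136]
(400, 190) [ 25  34 128]
(378, 225) [ 23  40 128]
(356, 228) [108 189 101]
(425, 213) [109 202  96]
(175, 190) [ 60   6 119]
(140, 155) [ 75   8 134]
(140, 190) [ 66  11 118]
(268, 165) [ 33  26 107]
(295, 195) [ 28  33 131]
(120, 190) [ 21  40 129]
(350, 240) [ 21  40 129]
(378, 200) [ 49  15 133]
turner base ((0.6149111390113831, 0.019674129784107208), (0.100386843085289, 0.08651626855134964), 3.7430338859558105) [[259.3999938964844, 138.3000030517578], [292.79998779296875, 135.5], [296.0, 174.0], [262.6000061035156, 176.8000030517578]] 973.5
turner base ((0.6201330423355103, -0.07283194363117218), (0.06972865015268326, 0.10142381489276886), 89.03587341308594) [[300.0, 134.0], [327.0, 134.0], [327.0, 173.0], [300.0, 173.0]] 913.5
rack hood ((0.5685665607452393, 0.2814052700996399), (0.22235842049121857, 0.15135416388511658), 88.00001525878906) [[127.9000015258789, 203.89999389648438], [129.10000610351562, 143.8000030517578], [217.6999969482422, 145.5], [216.5, 205.60000610351562]] 4454.0
```

```bash
sed -i 's/w=cv2.inRange(H,(0,0,150),(180,40,255))>0/w=cv2.inRange(H,(0,0,110),(180,26,255))>0/' h.py; python3 - <<'E'
from h import *
np.set_printoptions(precision=4,suppress=True)
t=load("top0");s=load("scene0");H=hsv(t);P=cloud(t)
for k in cassettes(t):print(k)
# turner base: low-sat/height mask at z=.012
m=np.zeros(H.shape[:2],bool);m[120:190,240:345]=True;m&=(P[...,2]>.007)&(P[...,2]<.018)
pts=np.vstack([x[:,0,:] for x in blobs(m,100)])
print("base",cv2.minAreaRect(ray(t,pts,.012)[:,:2].astype(np.float32)))
# handle & lever ball in both views
def red(c):
    H=hsv(c);return (cv2.inRange(H,(0,150,60),(6,255,255))|cv2.inRange(H,(174,150,60),(180,255,255)))>0
for n,c in(("t",t),("s",s)):
  for x in blobs(red(c),8):
    r=cv2.minAreaRect(x);q=cv2.minAreaRect(ray(c,x[:,0,:],.157)[:,:2].astype(np.float32));print(n,np.round(r[0],1),"at z=.157",q)
# bystanders by depth
for nm,(x0,x1,y0,y1),z in(("jar",(235,285,80,125),.1),("box",(308,355,80,130),.05),("cup",(380,425,105,150),.09)):
    m=np.zeros(H.shape[:2],bool);m[y0:y1,x0:x1]=True;m&=(P[...,2]>z-.01)
    print(nm,[cv2.minAreaRect(ray(t,x[:,0,:],z)[:,:2].astype(np.float32)) for x in blobs(m,80)])
E
```

```text
{'centre': array([ 0.4601, -0.2083]), 'size': (0.05418204516172409, 0.1272355169057846), 'tab': array([ 0.4292, -0.1761]), 'yaw': np.float32(-0.8083389), 'org': array([ 0.4739, -0.2228]), 'px': (367.5000305175781, 214.50001525878906)}
{'centre': array([ 0.494 , -0.3877]), 'size': (0.05406469106674194, 0.1281730830669403), 'tab': array([ 0.4642, -0.3551]), 'yaw': np.float32(-0.8116696), 'org': array([ 0.5078, -0.4022]), 'px': (437.00006103515625, 200.00001525878906)}
base ((0.617301344871521, -0.021968677639961243), (0.10033515095710754, 0.16964727640151978), 3.4014906883239746)
t [369.5 300.3] at z=.157 ((0.2670474648475647, -0.1905963122844696), (0.07327620685100555, 0.03602916747331619), 4.092984676361084)
t [162.  166.5] at z=.157 ((0.5753943920135498, 0.27199095487594604), (0.01812703162431717, 0.02058185450732708), 89.96177673339844)
t [295.3 145. ] at z=.157 ((0.6190630197525024, -0.030738554894924164), (0.08273432403802872, 0.0077470215037465096), 2.971444845199585)
t [164.   90.3] at z=.157 ((0.7505237460136414, 0.26746657490730286), (0.021373894065618515, 0.05312864854931831
[... 201 characters left out ...]
2, 0.28150618076324463), (0.022865500301122665, 0.01963166892528534), 6.558607578277588)
s [316.9 227.2] at z=.157 ((0.6279799342155457, -0.025435172021389008), (0.09901683032512665, 0.018944840878248215), 4.502893924713135)
s [327.7 143.2] at z=.157 ((0.3373209834098816, -0.15456943213939667), (0.07552161812782288, 0.037532269954681396), 2.089036226272583)
jar [((0.7369679808616638, 0.07193729281425476), (0.05765046179294586, 0.06051125377416611), 47.51280212402344)]
box [((0.7379952073097229, -0.11688365042209625), (0.09161501377820969, 0.07089631259441376), 18.178491592407227)]
cup [((0.6694625020027161, -0.28921058773994446), (0.07374025881290436, 0.07449899613857269), 43.4388427734375)]
```

```bash
cat >> h.py <<'E'
T0=np.array([.6173,-.0220]);TY=.057   # turner
R0=np.array([.5456,.2822]);RY=-.035   # rack
def fr(o,yaw,x,y): return o+np.array([[np.cos(yaw),-np.sin(yaw)],[np.sin(yaw),np.cos(yaw)]])@[x,y]
def tur(x,y): return fr(T0,TY,x,y)
def rck(x,y): return fr(R0,RY,x,y)
def pose():
    from scipy.spatial.transform import Rotation as R
    o=ctrl.get_obs();w,x,y,z=o["eef_rot"];M=R.from_quat([x,y,z,w]).as_matrix()
    return o["eef_pos"],M,np.arctan2(M[1,0],M[0,0])
def rows(wps):
    "wps: x,y,z,yaw of tool x; prints the shares in today's tool axes"
    p,M,y0=pose();print("at",p.round(4),"yaw",round(y0,3))
    for w in wps:
        d=M.T@(np.array(w[:3])-p)/.2;a=-((w[3]-y0+np.pi)%(2*np.pi)-np.pi)/1.5
        print(np.r_[d,a].round(3).tolist(),"for",np.round(w,3).tolist())
def arc(j,zo=-.008): # TCP waypoint at handle for joint j
    return [*tur(0,.116*np.cos(j)),.040+.116*np.sin(j)+zo,TY]
E
python3 - <<'E'
from h import *
rows([(.38,-.32,.24,TY),(*tur(0,-.009),.24,TY)])
E
```

```text
at [ 0.24   -0.522   0.2385] yaw 0.431
[1.058, -0.625, -0.006, 0.249] for [0.38, -0.32, 0.24, 0.057]
[2.742, -1.442, -0.005, 0.249] for [0.618, -0.031, 0.24, 0.057]
```

```bash
python3 -m handwheel '[[[0.3,-0.16,0,0.12],[0.6,-0.32,0,0.25],[0.9,-0.48,0,0.25],[1,-0.53,0,0.25],[1,-0.53,0,0.25],[1,-0.53,0,0.25]]]' 45; python3 - <<'E'
from h import *
rows([(*tur(0,-.009),.24,TY)])
E
```

```text
time_s: 0.85
eef_pos: [0.3774, -0.3428, 0.2391]
eef_rot: [0.0, 1.0, 0.028, -0.0]
wrist_force: [-0.1, 0.9, -0.6]
opening: 0.531
grasp_force: 0.0
at [ 0.3774 -0.3428  0.2391] yaw 0.056
[1.288, -1.489, -0.005, -0.0] for [0.618, -0.031, 0.24, 0.057]
```

```bash
python3 -m handwheel '[[[0.2,-0.23,0,0],[0.4,-0.46,0,0],[0.64,-0.745,0,0],[0.64,-0.745,0,0],[0.64,-0.745,0,0]]]' >/dev/null; python3 -m handwheel '[[[0.2,-0.23,0,0],[0.4,-0.46,0,0],[0.64,-0.745,0,0],[0.64,-0.745,0,0],[0.64,-0.745,0,0]]]'; python3 - <<'E'
from h import *
rows([(*tur(0,-.009),.24,TY),(*tur(0,-.009),.148,TY)])
c=ctrl.camera("wrist");cv2.imwrite("pics/w1.png",c["color"][:,:,::-1]);np.savez("pics/w1.npz",**c);print(c["T_tool_cam"].round(3).tolist(),c["K"])
E
```

```text
time_s: 2.1
eef_pos: [0.6163, -0.0324, 0.2388]
eef_rot: [0.0, 1.0, 0.027, -0.001]
wrist_force: [-0.2, 0.3, 0.9]
opening: 0.526
grasp_force: 0.0
at [ 0.6163 -0.0324  0.2388] yaw 0.055
[0.008, -0.007, -0.006, -0.001] for [0.618, -0.031, 0.24, 0.057]
[0.008, -0.007, 0.454, -0.001] for [0.618, -0.031, 0.148, 0.057]
[[-0.0, -0.962, -0.272, 0.07], [1.0, -0.0, 0.0, -0.001], [-0.0, -0.272, 0.962, -0.135], [0.0, 0.0, 0.0, 1.0]] [[296.88282262   0.         320.97187734]
 [  0.         296.88282262 207.54176888]
 [  0.           0.           1.        ]]
```

View pics/w1.png

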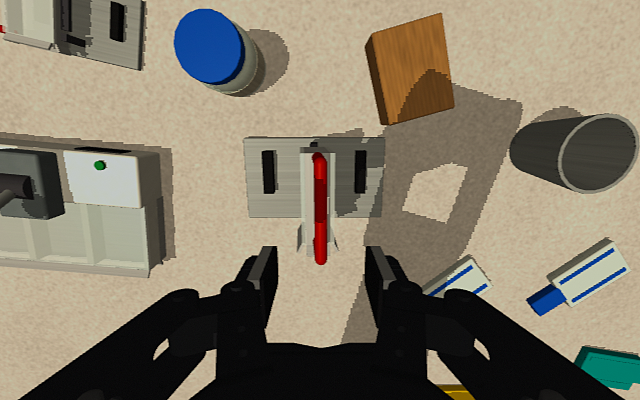

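The wrist view shows the bar upright, spanning (320,155) to (320,262), centred between the fingers at columns 270 and 370. I'll descend and grip it.

```bash
python3 -m handwheel '[[[0,0,0.2,0],[0,0,0.4,0],[0.01,0,0.455,0],[0.01,0,0.455,0]]]' 45 && python3 -m handwheel '[[[0,0,0,0],[0,0,0,0],[0,0,0,0],[0,0,0,0],[0,0,0,0],[0,0,0,0]]]' 0; python3 - <<'E'
from h import *
rows([arc(j) for j in(1.65,1.9,2.15,2.4,2.65,2.9,3.14)])
E
```

```text
time_s: 2.65
eef_pos: [0.6183, -0.0322, 0.1484]
eef_rot: [0.0, 1.0, 0.027, -0.0]
wrist_force: [-0.5, -0.8, -0.5]
opening: 0.528
grasp_force: 0.0
time_s: 3.4
eef_pos: [0.6196, -0.0311, 0.1503]
eef_rot: [0.001, 1.0, 0.028, 0.001]
wrist_force: [-1.8, -1.2, 7.1]
opening: 0.089
grasp_force: 58.7
at [ 0.6196 -0.0311  0.1503] yaw 0.056
[-0.009, -0.0, 0.013, -0.001] for [0.618, -0.031, 0.148, 0.057]
[-0.009, 0.141, 0.043, -0.001] for [0.619, -0.059, 0.142, 0.057]
[-0.009, 0.271, 0.107, -0.001] for [0.621, -0.085, 0.129, 0.057]
[-0.009, 0.381, 0.2, -0.001] for [0.622, -0.107, 0.11, 0.057]
[-0.01, 0.465, 0.319, -0.001] for [0.623, -0.124, 0.087, 0.057]
[-0.01, 0.516, 0.454, -0.001] for [0.624, -0.134, 0.06, 0.057]
[-0.01, 0.533, 0.591, -0.001] for [0.624, -0.138, 0.032, 0.057]
```

```bash
python3 -m handwheel '[[[0,0.07,0.01,0],[0,0.14,0.03,0],[0,0.21,0.06,0],[0,0.27,0.095,0],[0,0.33,0.14,0],[0,0.38,0.19,0],[0,0.425,0.245,0],[0,0.465,0.31,0],[0,0.495,0.375,0],[0,0.515,0.445,0]]]'; python3 -m handwheel '[[[0,0.01,0.07,0],[0,0.015,0.14,0],[0,0.015,0.145,0],[0,0.015,0.145,0]]]';python3 - <<'E'
from h import *
rows([arc(3.14)])
E
```

```text
time_s: 4.65
eef_pos: [0.6258, -0.1352, 0.061]
eef_rot: [0.001, 1.0, 0.028, 0.002]
wrist_force: [-0.3, -4.7, 5.0]
opening: 0.087
grasp_force: 67.9
time_s: 5.15
eef_pos: [0.626, -0.1395, 0.0316]
eef_rot: [0.002, 1.0, 0.028, 0.002]
wrist_force: [0.6, -9.5, 1.0]
opening: 0.09
grasp_force: 68.6
at [ 0.626  -0.1395  0.0316] yaw 0.055
[-0.01, -0.009, -0.003, -0.001] for [0.624, -0.138, 0.032, 0.057]
```

```bash
python3 -m handwheel '[[[0,0,0,0],[0,0,0,0],[0,0,-0.1,0],[0,0,-0.4,0],[0,0,-0.7,0],[0,0,-0.7,0]]]' 32; python3 - <<'E'
from h import *
t=snap("top","top1")
for k in cassettes(t):print(k)
print(hsv(t)[145:160:5,310:330:5,1])
rows([(.4292,-.1761,.17,-.808),(.4292,-.1761,.01,-.808)])
cv2.imwrite("pics/top1.png",cv2.resize(t["color"][90:260,120:480,::-1],None,fx=2.2,fy=2.2))
E
```

```text
time_s: 5.9
eef_pos: [0.6286, -0.1377, 0.179]
eef_rot: [0.003, 1.0, 0.028, 0.006]
wrist_force: [0.1, -0.9, 0.2]
opening: 0.373
grasp_force: 0.0
{'centre': array([ 0.4940691 , -0.38776255]), 'size': (0.055058859288692474, 0.12898708879947662), 'tab': array([ 0.46423387, -0.35509586]), 'yaw': np.float32(-0.8382777), 'org': array([ 0.50744399, -0.40263239]), 'px': (437.0547790527344, 199.9744873046875)}
[[10 13 11 16]
 [10 11 11 16]
 [11 11 11 14]]
at [ 0.6266 -0.137   0.1752] yaw 0.056
[-0.997, 0.139, 0.02, 0.576] for [0.429, -0.176, 0.17, -0.808]
[-1.002, 0.137, 0.82, 0.576] for [0.429, -0.176, 0.01, -0.808]
```

View pics/top1.png

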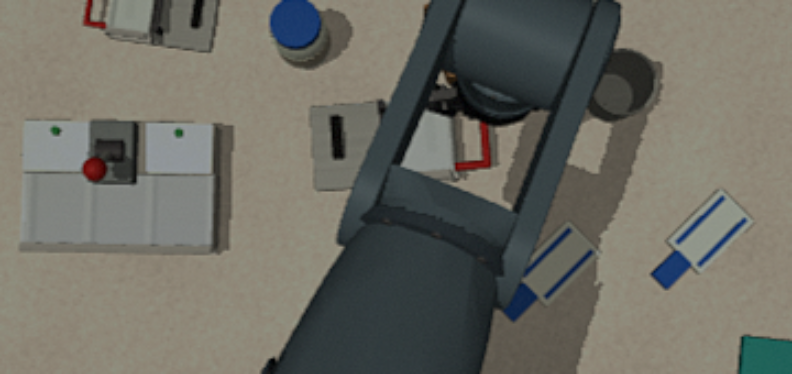

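The top crop shows the sleeve flat on the -y side, with its bar at crop (487,145), and cassette 1's tab unmoved at (515,302). Next I hover over cassette 1 and measure it with the wrist camera.

```bash
cat >> h.py <<'E'
def wsnap(tag):
    p,M,_=pose();c=ctrl.camera("wrist");A=np.eye(4);A[:3,:3]=M;A[:3,3]=p
    c["pose"]=A@c["T_tool_cam"];np.savez(f"pics/{tag}.npz",**c);return c
E
python3 -m handwheel '[[[-0.25,0.03,0,0.12],[-0.5,0.07,0,0.24],[-0.75,0.1,0,0.36],[-1,0.14,0,0.48],[-1,0.14,0,0.576],[-1,0.14,0,0.576],[-1,0.14,0,0.576]]]' 50; python3 - <<'E'
from h import *
c=wsnap("w2");b=cv2.inRange(hsv(c),*BLUE)
for x in blobs(b,60):
    m=cv2.moments(x);print((m["m10"]/m["m00"],m["m01"]/m["m00"]),cv2.minAreaRect(ray(c,x[:,0,:],.014)[:,:2].astype(np.float32)))
rows([(.4292,-.1761,.01,-.808)])
E
```

```text
time_s: 6.82
eef_pos: [0.4265, -0.1753, 0.17]
eef_rot: [-0.0, 0.92, -0.392, -0.0]
wrist_force: [0.2, -0.2, 0.8]
opening: 0.585
grasp_force: 0.0
(320.0199536789595, 190.4715838232674) ((0.4309689998626709, -0.17656607925891876), (0.024618517607450485, 0.04021031782031059), 43.19062042236328)
(339.6559139784946, 122.13075268817204) ((0.46183478832244873, -0.23491930961608887), (0.005299179814755917, 0.07714062929153442), 43.5849609375)
(301.3316728933167, 123.27189705271897) ((0.48778045177459717, -0.2099715918302536), (0.005390714854001999, 0.07714638113975525), 43.65010452270508)
(434.49183205076275, 21.462805454299986) ((0.46349573135375977, -0.3510405421257019), (0.027870889753103256, 0.03519124165177345), 43.1423454284668)
at [ 0.4266 -0.1754  0.17  ] yaw -0.805
[0.012, -0.007, 0.8, 0.002] for [0.429, -0.176, 0.01, -0.808]
```

```bash
python3 -m handwheel '[[[0.01,-0.005,0.3,0],[0.015,-0.005,0.6,0],[0.015,-0.005,0.75,0],[0.015,-0.005,0.8,0],[0.015,-0.005,0.8,0]]]' 50; python3 -m handwheel '[[[0,0,0,0],[0,0,0,0],[0,0,0,0],[0,0,0,0],[0,0,0,0]]]' 0; python3 - <<'E'
from h import *
p,M,y=pose();print(p,y)
E
```

```text
time_s: 7.5
eef_pos: [0.4294, -0.177, 0.0102]
eef_rot: [-0.0, 0.92, -0.393, -0.0]
wrist_force: [0.3, 0.1, 0.4]
opening: 0.584
grasp_force: 0.0
time_s: 8.12
eef_pos: [0.4305, -0.178, 0.0121]
eef_rot: [0.0, 0.919, -0.393, 0.002]
wrist_force: [-0.8, 0.6, 6.5]
opening: 0.284
grasp_force: 59.7
[ 0.43050149 -0.17804569  0.01207577] -0.808028656513162
```

```bash
python3 -m handwheel '[[[0,0,-0.1,0],[0,0,-0.3,0],[0,0,-0.5,0],[0,0,-0.5,0]]]' ; python3 - <<'E'
from h import *
rows([(*tur(-.175,-.043),.10,TY)])
E
```

```text
time_s: 8.62
eef_pos: [0.4317, -0.179, 0.1144]
eef_rot: [0.001, 0.919, -0.393, 0.004]
wrist_force: [-0.9, -0.1, -0.8]
opening: 0.285
grasp_force: 59.0
at [ 0.4317 -0.179   0.1144] yaw -0.808
[-0.331, -0.408, 0.07, -0.577] for [0.445, -0.075, 0.1, 0.057]
```

```bash
python3 -m handwheel '[[[-0.06,-0.08,0,-0.12],[-0.13,-0.16,0,-0.24],[-0.2,-0.25,0.03,-0.36],[-0.27,-0.33,0.07,-0.48],[-0.33,-0.41,0.07,-0.575],[-0.33,-0.41,0.07,-0.575],[-0.33,-0.41,0.07,-0.575]]]' ; python3 - <<'E'
from h import *
rows([(*tur(-.175,-.043),.0445,TY)])
c=wsnap("w3");cv2.imwrite("pics/w3.png",c["color"][:,:,::-1])
E
```

```text
time_s: 9.5
eef_pos: [0.4427, -0.073, 0.0961]
eef_rot: [0.0, 1.0, 0.026, -0.0]
wrist_force: [-0.9, -0.1, -0.4]
opening: 0.281
grasp_force: 59.1
at [ 0.4427 -0.073   0.0961] yaw 0.053
[0.011, 0.01, 0.258, -0.003] for [0.445, -0.075, 0.044, 0.057]
```

View pics/w3.png

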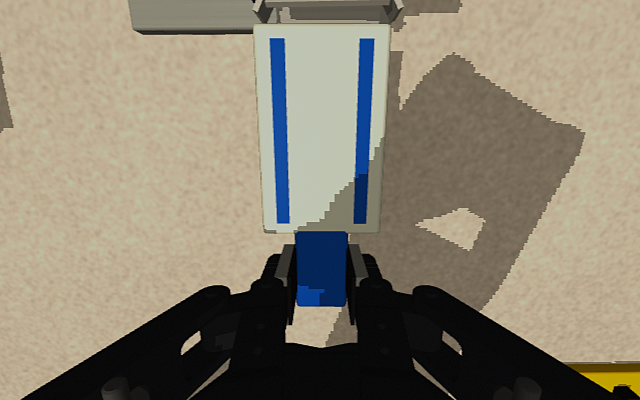

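The wrist view shows the cassette straight in the grip, with its centre column at 322. The sleeve's lips span columns 257 to 400 near row 10, so the mouth centre is near column 328. I'll check that numerically.

```bash
python3 - <<'E'
from h import *
c=load("w3")
for z in(.04,.055):
  for uv in[(255,18),(402,18),(263,3),(393,3)]:
    w=ray(c,uv,z)[0];d=w[:2]-T0;ca,sa=np.cos(TY),np.sin(TY);print(z,uv,w.round(4),"turner",(ca*d[0]+sa*d[1]).round(4),(-sa*d[0]+ca*d[1]).round(4))
H=c["color"][2:24:3,245:410:3].astype(int).sum(-1)
for r in H:print(r.tolist())
E
```

```text
0.04 (255, 18) [ 0.5682 -0.028   0.04  ] turner -0.0494 -0.0032
0.04 (402, 18) [ 0.5725 -0.111   0.04  ] turner -0.0497 -0.0863
0.04 (263, 3) [ 0.5758 -0.0325  0.04  ] turner -0.042 -0.0081
0.04 (393, 3) [ 0.5796 -0.1051  0.04  ] turner -0.0423 -0.0808
0.055 (255, 18) [ 0.5638 -0.0312  0.055 ] turner -0.0539 -0.0061
0.055 (402, 18) [ 0.5678 -0.1077  0.055 ] turner -0.0543 -0.0827
0.055 (263, 3) [ 0.5709 -0.0353  0.055 ] turner -0.0471 -0.0107
0.055 (393, 3) [ 0.5744 -0.1022  0.055 ] turner -0.0474 -0.0776
[397, 405, 426, 10, 506, 545, 123, 337, 270, 273, 274, 272, 277, 274, 276, 275, 274, 280, 279, 275, 278, 282, 285, 282, 282, 283, 283, 283, 281, 287, 288, 285, 286, 288, 291, 289, 289, 291, 291, 292, 294, 290, 293, 291, 294, 290, 292, 294, 245, 173, 415, 509, 458, 317, 313]
[405, 403, 404, 499, 513, 311, 142, 265, 293, 291, 292, 289, 290, 288, 284, 289, 291, 294, 290, 294, 294, 290, 294, 298, 295, 294, 297, 296, 295, 300, 297, 299, 300, 300, 297, 292, 288, 288, 285, 278, 271, 274, 274, 273, 258, 253, 166, 175, 166, 172, 135, 509, 511, 307, 298]
[396, 396, 390, 520, 526, 119, 145, 13
[... 916 characters left out ...]
52, 251, 248, 251, 250, 252, 255, 250, 255, 250, 250, 252, 252, 250, 249, 252, 253, 249, 255, 250, 232, 235, 235, 190, 198, 134, 331, 315, 450, 529]
[400, 398, 400, 397, 399, 225, 155, 131, 427, 405, 421, 235, 440, 423, 423, 428, 434, 446, 450, 451, 450, 451, 451, 450, 453, 451, 451, 452, 450, 451, 455, 452, 454, 457, 454, 454, 454, 456, 453, 455, 462, 218, 222, 221, 217, 235, 245, 243, 197, 158, 273, 310, 311, 547, 522]
[398, 398, 396, 393, 362, 300, 252, 224, 289, 282, 282, 354, 335, 324, 323, 320, 315, 313, 314, 307, 307, 306, 300, 294, 296, 293, 291, 287, 288, 289, 282, 284, 282, 283, 281, 278, 276, 278, 275, 275, 274, 273, 341, 340, 346, 181, 188, 190, 191, 333, 311, 310, 318, 296, 536]
```

```bash
python3 -m handwheel '[[[0.01,0.015,0.13,-0.003],[0.01,0.015,0.258,-0.003],[0.01,0.015,0.258,-0.003],[0.01,0.015,0.258,-0.003]]]'; python3 -m handwheel '[[[0.05,0,0,0],[0.1,0,0,0],[0.15,0,0,0],[0.2,0,0,0],[0.25,0,0,0],[0.25,0,0,0]]]'; python3 - <<'E'
from h import *
rows([(*tur(-.0704,-.044),.0445,TY)])
E
```

```text
time_s: 10.05
eef_pos: [0.4455, -0.0762, 0.0454]
eef_rot: [0.0, 1.0, 0.029, 0.0]
wrist_force: [-0.0, 1.0, -0.3]
opening: 0.285
grasp_force: 59.1
time_s: 10.8
eef_pos: [0.4958, -0.0727, 0.0447]
eef_rot: [0.0, 1.0, 0.03, 0.0]
wrist_force: [0.0, -0.4, 0.2]
opening: 0.286
grasp_force: 59.1
at [ 0.4958 -0.0727  0.0447] yaw 0.059
[0.269, 0.002, 0.001, 0.002] for [0.55, -0.07, 0.044, 0.057]
```

```bash
python3 -m handwheel '[[[0.05,0,0,0],[0.1,0,0,0],[0.15,0,0,0],[0.2,0,0,0],[0.235,0,0,0],[0.255,0,0,0],[0.265,0,0,0],[0.265,0,0,0]]]'; python3 - <<'E'
from h import *
rows([(*tur(-.0704,-.044),.0445,TY)])
E
```

```text
time_s: 11.8
eef_pos: [0.5478, -0.0696, 0.0446]
eef_rot: [-0.0, 1.0, 0.029, -0.0]
wrist_force: [0.1, 0.7, -0.4]
opening: 0.282
grasp_force: 59.1
at [ 0.5478 -0.0696  0.0446] yaw 0.059
[0.009, 0.002, 0.001, 0.001] for [0.55, -0.07, 0.044, 0.057]
```

```bash
python3 -m handwheel '[[[0.01,0,0,0],[0.02,0,0.01,0],[0.025,0,0.015,0],[0.025,0,0.015,0]]]'
```

```text
time_s: 12.3
eef_pos: [0.5514, -0.0693, 0.0412]
eef_rot: [-0.0, 1.0, 0.029, -0.002]
wrist_force: [-6.1, -0.2, 2.5]
opening: 0.283
grasp_force: 59.5
```

Contact was 6 N at the expected depth, so the cassette is home in the sleeve. I'll release it and go to the handle.

```bash
python3 -m handwheel '[[[-0.01,0,0,0],[-0.01,0,0,0],[-0.01,0,0,0],[-0.01,0,-0.2,0],[-0.01,0,-0.45,0],[-0.01,0,-0.55,0],[-0.01,0,-0.55,0]]]' 50; python3 - <<'E'
from h import *
rows([arc(3.14,.1),arc(3.14)])
E
```

```text
time_s: 13.18
eef_pos: [0.5523, -0.0698, 0.1537]
eef_rot: [0.001, 1.0, 0.029, 0.002]
wrist_force: [-0.3, -0.2, -1.0]
opening: 0.585
grasp_force: 0.0
at [ 0.5523 -0.0698  0.1537] yaw 0.059
[0.337, 0.36, 0.07, 0.001] for [0.624, -0.138, 0.14, 0.057]
[0.335, 0.359, 0.61, 0.001] for [0.624, -0.138, 0.032, 0.057]
```

```bash
python3 -m handwheel '[[[0.17,0.18,0,0],[0.335,0.36,0,0],[0.335,0.36,0,0],[0.335,0.36,0.2,0],[0.335,0.36,0.4,0],[0.335,0.36,0.55,0],[0.335,0.36,0.61,0],[0.335,0.36,0.61,0]]]' 32;python3 -m handwheel '[[[0,0,0,0],[0,0,0,0],[0,0,0,0],[0,0,0,0],[0,0,0,0]]]' 0; python3 - <<'E'
from h import *
rows([arc(j) for j in(3.14,2.95,2.75,2.55,2.35,2.15,1.95,1.75,1.57)])
E
```

```text
time_s: 14.18
eef_pos: [0.6208, -0.1366, 0.0285]
eef_rot: [-0.001, 1.0, 0.03, -0.001]
wrist_force: [0.7, -0.4, 1.0]
opening: 0.373
grasp_force: 0.0
time_s: 14.8
eef_pos: [0.6231, -0.1399, 0.0316]
eef_rot: [0.002, 1.0, 0.029, 0.001]
wrist_force: [-0.6, -6.8, -1.8]
opening: 0.092
grasp_force: 58.4
at [ 0.6231 -0.1399  0.0316] yaw 0.058
[0.005, -0.01, -0.003, 0.001] for [0.624, -0.138, 0.032, 0.057]
[0.005, -0.02, -0.112, 0.001] for [0.624, -0.136, 0.054, 0.057]
[0.005, -0.053, -0.224, 0.001] for [0.623, -0.129, 0.076, 0.057]
[0.006, -0.107, -0.326, 0.001] for [0.623, -0.118, 0.097, 0.057]
[0.006, -0.181, -0.415, 0.001] for [0.622, -0.103, 0.115, 0.057]
[0.006, -0.271, -0.488, 0.001] for [0.621, -0.085, 0.129, 0.057]
[0.007, -0.373, -0.542, 0.001] for [0.62, -0.065, 0.14, 0.057]
[0.007, -0.484, -0.575, 0.001] for [0.618, -0.043, 0.146, 0.057]
[0.007, -0.588, -0.584, 0.001] for [0.617, -0.022, 0.148, 0.057]
```

```bash
python3 -m handwheel '[[[0,0,-0.055,0],[0,-0.01,-0.11,0],[0,-0.025,-0.165,0],[0,-0.043,-0.22,0],[0,-0.07,-0.275,0],[0,-0.097,-0.323,0],[0,-0.132,-0.37,0],[0,-0.171,-0.412,0],[0,-0.215,-0.452,0],[0,-0.261,-0.485,0]]]'; python3 -m handwheel '[[[0,-0.05,-0.03,0],[0,-0.1,-0.055,0],[0,-0.155,-0.075,0],[0,-0.213,-0.088,0],[0,-0.265,-0.096,0],[0,-0.317,-0.098,0],[0,-0.317,-0.098,0]]]'; python3 - <<'E'
from h import *
rows([arc(j) for j in(1.57,1.4,1.2,1,.8,.6,.4,.2,0)])
E
```

```text
time_s: 16.05
eef_pos: [0.6202, -0.0894, 0.1305]
eef_rot: [0.004, 1.0, 0.029, 0.002]
wrist_force: [-3.7, -10.5, 6.3]
opening: 0.09
grasp_force: 58.6
time_s: 16.92
eef_pos: [0.6163, -0.0227, 0.1507]
eef_rot: [0.001, 1.0, 0.03, 0.002]
wrist_force: [-6.6, -0.7, 13.7]
opening: 0.088
grasp_force: 62.9
at [ 0.6163 -0.0227  0.1507] yaw 0.059
[0.005, -0.004, 0.014, 0.002] for [0.617, -0.022, 0.148, 0.057]
[0.005, -0.102, 0.022, 0.002] for [0.616, -0.002, 0.146, 0.057]
[0.006, -0.214, 0.052, 0.002] for [0.615, 0.02, 0.14, 0.057]
[0.006, -0.317, 0.105, 0.002] for [0.614, 0.041, 0.13, 0.057]
[0.005, -0.408, 0.176, 0.002] for [0.613, 0.059, 0.115, 0.057]
[0.005, -0.483, 0.265, 0.002] for [0.612, 0.074, 0.097, 0.057]
[0.005, -0.539, 0.366, 0.002] for [0.611, 0.085, 0.077, 0.057]
[0.005, -0.573, 0.477, 0.002] for [0.611, 0.092, 0.055, 0.057]
[0.004, -0.585, 0.592, 0.002] for [0.611, 0.094, 0.032, 0.057]
```

```bash
python3 -m handwheel '[[[0,-0.05,0,0],[0,-0.1,0.01,0],[0,-0.155,0.022,0],[0,-0.21,0.04,0],[0,-0.263,0.062,0],[0,-0.313,0.092,0],[0,-0.36,0.125,0],[0,-0.403,0.163,0],[0,-0.443,0.205,0],[0,-0.48,0.252,0]]]'; python3 -m handwheel '[[[0,-0.03,0.05,0],[0,-0.057,0.102,0],[0,-0.075,0.157,0],[0,-0.09,0.213,0],[0,-0.1,0.27,0],[0,-0.103,0.33,0],[0,-0.103,0.335,0]]]'; python3 - <<'E'
from h import *
rows([arc(0),arc(0,.12)])
E
```

```text
time_s: 18.18
eef_pos: [0.6103, 0.0736, 0.0961]
eef_rot: [0.001, 1.0, 0.029, 0.001]
wrist_force: [1.5, -7.2, 1.0]
opening: 0.088
grasp_force: 63.0
time_s: 19.05
eef_pos: [0.6098, 0.0919, 0.0358]
eef_rot: [0.002, 1.0, 0.03, 0.0]
wrist_force: [-26.5, -15.4, 60.3]
opening: 0.085
grasp_force: 65.0
at [0.6098 0.0919 0.0358] yaw 0.059
[0.005, -0.009, 0.019, 0.002] for [0.611, 0.094, 0.032, 0.057]
[0.005, -0.006, -0.621, 0.002] for [0.611, 0.094, 0.16, 0.057]
```

Wrist force reached 60 N at the bottom, so I'll release and look.

```bash
python3 -m handwheel '[[[0,0,-0.03,0],[0,0,-0.03,0]]]'; python3 -m handwheel '[[[0,0,0,0],[0,0,0,0],[0,0,-0.2,0],[0,0,-0.4,0],[0,0,-0.6,0],[-0.3,0,-0.7,0],[-0.6,0,-0.7,0],[-0.9,0,-0.7,0],[-0.9,0,-0.7,0],[-0.9,0,-0.7,0]]]' 32; python3 - <<'E'
from h import *
c=wsnap("w4");cv2.imwrite("pics/w4.png",c["color"][:,:,::-1]);p,M,y=pose();print(p,y)
P=cloud(c)
R=(cv2.inRange(hsv(c),(0,150,60),(6,255,255))|cv2.inRange(hsv(c),(174,150,60),(180,255,255)))
for x in blobs(R>0,30):print(cv2.minAreaRect(x),np.median(P[x[:,0,1],x[:,0,0]],0))
E
```

```text
time_s: 19.3
eef_pos: [0.6094, 0.0919, 0.0367]
eef_rot: [0.002, 1.0, 0.029, 0.001]
wrist_force: [-3.8, -14.6, 14.5]
opening: 0.086
grasp_force: 60.4
time_s: 20.55
eef_pos: [0.4292, 0.0844, 0.1752]
eef_rot: [-0.0, 1.0, 0.03, 0.001]
wrist_force: [-0.3, -0.2, -0.2]
opening: 0.381
grasp_force: 0.0
[0.42992333 0.08417507 0.17540666] 0.059088401340460756
((579.0, 350.5), (21.0, 46.0), 90.0) [ 0.28561184 -0.19685283  0.04233154]
((346.4999694824219, 15.999998092651367), (52.99999237060547, 31.999996185302734), -0.0) [0.57982902 0.08093964 0.04271028]
```

View pics/w4.png

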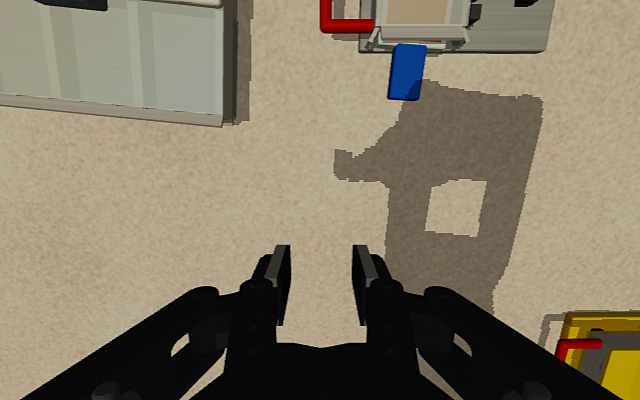

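The sleeve lies flat on +y with its bar top at z 0.043. The cassette is inside, agar up, with its tab at (406,71). I'll measure the tab.

```bash
cat >> h.py <<'E'
def tabs(c,z,lo=.0005,hi=.0022):
    b=cv2.inRange(hsv(c),*BLUE);P=cloud(c)
    for x in blobs(b,60):
        q=cv2.minAreaRect(ray(c,x[:,0,:],z)[:,:2].astype(np.float32))
        if lo<q[1][0]*q[1][1]<hi: print("tab",np.round(q[0],4),np.round(q[1],4),round(q[2],1),"depth z",np.median(P[x[:,0,1],x[:,0,0],2]).round(4),"px",np.round(cv2.minAreaRect(x)[0]))
E
python3 - <<'E'
from h import *
tabs(load("w4"),.043)
print(tur(-.072,.043))
E
```

```text
tab [0.5443 0.0215] [0.0275 0.0429] 89.4 depth z 0.042 px [407.  72.]
[0.54296726 0.01682839]
```

```bash
python3 - <<'E'
from h import *
rows([(.520,.0205,.15,.0)])
E
```

```text
at [0.4299 0.0842 0.1754] yaw 0.059
[0.431, 0.344, 0.128, 0.039] for [0.52, 0.02, 0.15, 0.0]
```

```bash
python3 -m handwheel '[[[0.2,0.17,0.06,0.02],[0.43,0.345,0.13,0.04],[0.43,0.345,0.13,0.04],[0.43,0.345,0.13,0.04]]]' 50; python3 - <<'E'
from h import *
c=wsnap("w5");tabs(c,.043)
rows([(.544,.0205,.031,.0),(.544,.0205,.15,.0)])
b=cv2.inRange(hsv(c),*BLUE)
x=max(blobs(b,60),key=cv2.contourArea);print(cv2.boxPoints(cv2.minAreaRect(x)).round(0).tolist())
m=np.zeros(b.shape,np.uint8);cv2.drawContours(m,[x],-1,255,-1)
for r in range(x[:,0,1].min()+3,x[:,0,1].max()-2,8):
    u=np.where(m[r])[0];print(r,ray(c,[[u[0],r],[u[-1],r]],.043)[:,:2].round(4).tolist())
E
```

```text
time_s: 21.1
eef_pos: [0.5189, 0.0201, 0.1481]
eef_rot: [-0.0, 1.0, -0.001, -0.001]
wrist_force: [-0.5, 0.3, 0.3]
opening: 0.583
grasp_force: 0.0
tab [0.5445 0.0201] [0.025  0.0389] 89.9 depth z 0.0425 px [322. 180.]
at [0.5186 0.0205 0.1486] yaw -0.001
[0.128, 0.0, 0.588, -0.001] for [0.544, 0.02, 0.031, 0.0]
[0.127, -0.0, -0.007, -0.001] for [0.544, 0.02, 0.15, 0.0]
[[307.0, 156.0], [338.0, 156.0], [338.0, 203.0], [307.0, 203.0]]
159 [[0.5616, 0.0325], [0.5615, 0.0077]]
167 [[0.5552, 0.0326], [0.5551, 0.0084]]
175 [[0.5486, 0.0319], [0.5486, 0.0083]]
183 [[0.542, 0.032], [0.542, 0.0082]]
191 [[0.5353, 0.0321], [0.5353, 0.0081]]
199 [[0.5285, 0.0322], [0.5285, 0.0089]]
```

```bash
python3 -m handwheel '[[[0.06,0,0.15,0],[0.128,0,0.3,0],[0.128,0,0.45,0],[0.128,0,0.585,0],[0.128,0,0.585,0],[0.128,0,0.585,0]]]' 50; python3 -m handwheel '[[[0,0,0,0],[0,0,0,0],[0,0,0,0],[0,0,0,0],[0,0,0,0]]]' 0; python3 - <<'E'
from h import *
rows([(*tur(-.076,.043),.034,TY),(*tur(-.19,.043),.034,TY)])
E
```

```text
time_s: 21.9
eef_pos: [0.5449, 0.0204, 0.0335]
eef_rot: [0.0, 1.0, -0.0, 0.001]
wrist_force: [-0.1, 0.3, -0.3]
opening: 0.588
grasp_force: 0.0
time_s: 22.52
eef_pos: [0.5452, 0.0195, 0.0336]
eef_rot: [0.0, 1.0, -0.001, 0.001]
wrist_force: [-1.7, -1.5, 7.1]
opening: 0.289
grasp_force: 59.0
at [0.5452 0.0195 0.0336] yaw -0.001
[-0.031, 0.014, -0.002, -0.039] for [0.539, 0.017, 0.034, 0.057]
[-0.6, 0.048, -0.003, -0.039] for [0.425, 0.01, 0.034, 0.057]
```

```bash
python3 -m handwheel '[[[0,0,-0.012,0],[-0.03,0.012,-0.012,-0.036],[-0.1,0.017,-0.012,-0.038],[-0.2,0.023,-0.012,-0.038],[-0.35,0.032,-0.012,-0.038],[-0.5,0.042,-0.012,-0.038],[-0.62,0.049,-0.012,-0.038],[-0.62,0.049,-0.012,-0.038],[-0.62,0.049,-0.25,-0.038],[-0.62,0.049,-0.25,-0.038]]]'; python3 - <<'E'
from h import *
c=wsnap("w6");cv2.imwrite("pics/w6.png",c["color"][:,:,::-1])
rows([(*rck(-.072-.11,-.07),.09,RY)])
E
```

```text
time_s: 23.78
eef_pos: [0.4238, 0.0096, 0.0852]
eef_rot: [0.001, 1.0, 0.028, 0.004]
wrist_force: [-0.2, -0.3, -0.8]
opening: 0.285
grasp_force: 59.2
at [0.4224 0.01   0.0836] yaw 0.055
[-0.247, -1.059, -0.035, 0.06] for [0.361, 0.219, 0.09, -0.035]
```

View pics/w6.png

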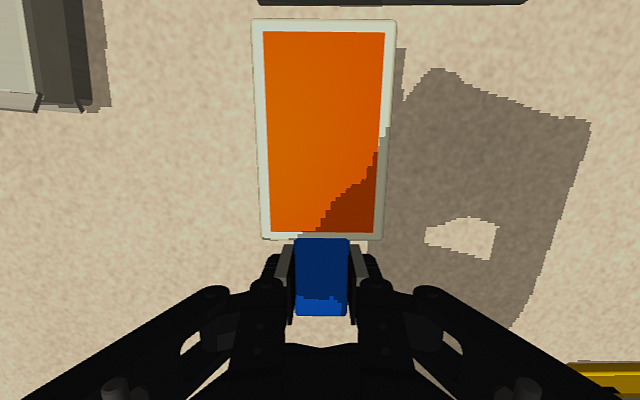

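The cassette is held agar up and straight, its body spanning columns 252 to 396. Next I go to the -y bay of the rack.

```bash
python3 -m handwheel '[[[-0.12,-0.25,0,0.03],[-0.24,-0.5,0,0.06],[-0.24,-0.75,0,0.06],[-0.24,-0.98,0,0.06],[-0.24,-1,-0.02,0.06],[-0.24,-1,-0.02,0.06],[-0.24,-1,-0.02,0.06]]]'; python3 - <<'E'
from h import *
c=wsnap("w7");cv2.imwrite("pics/w7.png",c["color"][:,:,::-1])
rows([(*rck(-.182,-.07),.09,RY)])
E
```

```text
time_s: 24.7
eef_pos: [0.361, 0.2064, 0.0855]
eef_rot: [0.0, 1.0, -0.018, -0.0]
wrist_force: [-0.3, 0.6, -0.4]
opening: 0.286
grasp_force: 59.3
at [0.3611 0.2064 0.0856] yaw -0.036
[-0.001, -0.061, -0.022, -0.001] for [0.361, 0.219, 0.09, -0.035]
```

View pics/w7.png

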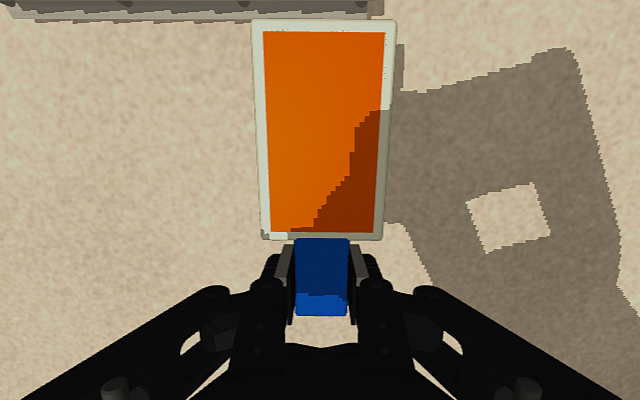

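The view shows the held cassette, with the rack's front edge near row 15 and its right end near column 383. I'll rise to see the whole rack front and measure it.

```bash
python3 -m handwheel '[[[0,-0.1,-0.3,0],[0,-0.2,-0.6,0],[0,-0.2,-0.9,0],[0,-0.2,-0.9,0],[0,-0.2,-0.9,0]]]'; python3 - <<'E'
from h import *
c=wsnap("w8");cv2.imwrite("pics/w8.png",c["color"][:,:,::-1]);P=cloud(c)
m=(P[...,2]>.032)&(P[...,2]<.06)&(P[...,0]>.46)&(P[...,1]>.13)&(c["range_z"]>0)
for x in blobs(m,2000):
    for z in(.043,.048): print(z,cv2.minAreaRect(ray(c,x[:,0,:],z)[:,:2].astype(np.float32)),cv2.boxPoints(cv2.minAreaRect(x)).round(0).tolist())
    p=P[m];print("3d",cv2.minAreaRect(p[:,:2].astype(np.float32)))
rows([(*rck(-.182,-.07),.09,RY)])
E
```

```text
time_s: 25.38
eef_pos: [0.3623, 0.2465, 0.2651]
eef_rot: [0.0, 1.0, -0.018, -0.0]
wrist_force: [-0.7, 0.2, -0.4]
opening: 0.29
grasp_force: 59.4
0.043 ((0.5267565846443176, 0.2838473916053772), (0.21888111531734467, 0.06199433654546738), 87.9466552734375) [[177.0, 0.0], [385.0, 0.0], [385.0, 65.0], [177.0, 65.0]]
0.048 ((0.5254341959953308, 0.28330564498901367), (0.21581311523914337, 0.06112540513277054), 87.9466552734375) [[177.0, 0.0], [385.0, 0.0], [385.0, 65.0], [177.0, 65.0]]
3d ((0.5243536233901978, 0.3910670876502991), (0.07376661896705627, 0.43857282400131226), 7.7043776512146)
at [0.3617 0.2464 0.2642] yaw -0.036
[0.005, 0.138, 0.871, -0.0] for [0.361, 0.219, 0.09, -0.035]
```

View pics/w8.png

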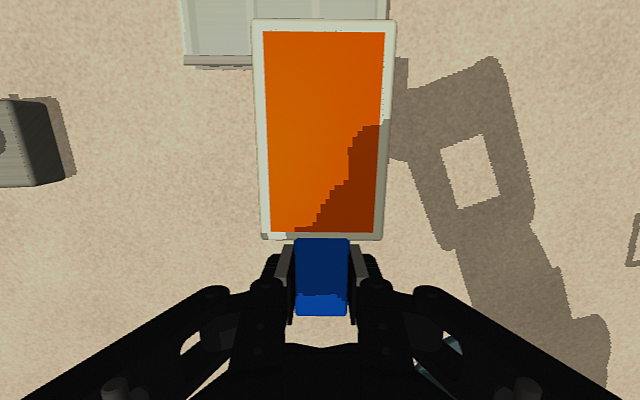

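```bash
sed -i 's/^R0=.*/R0=np.array([.547,.2828]);RY=-.0358/' h.py; python3 - <<'E'
from h import *
rows([(*rck(-.182,-.07),.0246,RY)])
E
```

```text
at [0.3617 0.2464 0.2642] yaw -0.036
[0.012, 0.134, 1.198, 0.0] for [0.363, 0.219, 0.025, -0.036]
```

```bash
python3 -m handwheel '[[[0.01,0.134,0.25,0],[0.01,0.134,0.5,0],[0.01,0.134,0.75,0],[0.01,0.134,1,0],[0.01,0.134,1,0]]]';python3 -m handwheel '[[[0,0,0.1,0],[0,0,0.198,0],[0,0,0.198,0],[0,0,0.198,0]]]'; python3 - <<'E'
from h import *
rows([(*rck(-.182,-.07),.0246,RY),(*rck(-.0713,-.07),.0246,RY)])
E
```

```text
time_s: 26.05
eef_pos: [0.3582, 0.2186, 0.0611]
eef_rot: [0.002, 1.0, -0.018, -0.006]
wrist_force: [-0.8, -0.5, -0.6]
opening: 0.288
grasp_force: 59.3
time_s: 26.55
eef_pos: [0.3644, 0.2207, 0.0277]
eef_rot: [-0.0, 1.0, -0.017, 0.001]
wrist_force: [0.1, -0.4, -0.3]
opening: 0.289
grasp_force: 59.4
at [0.3644 0.2207 0.0277] yaw -0.034
[-0.009, 0.007, 0.015, 0.001] for [0.363, 0.219, 0.025, -0.036]
[0.545, 0.008, 0.016, 0.001] for [0.473, 0.215, 0.025, -0.036]
```

```bash
python3 -m handwheel '[[[0.05,0.007,0.015,0.001],[0.1,0.007,0.015,0.001],[0.15,0.007,0.015,0.001],[0.2,0.007,0.015,0.001],[0.25,0.007,0.015,0.001],[0.25,0.007,0.015,0.001]]]'; python3 - <<'E'
from h import *
rows([(*rck(-.0713,-.07),.0246,RY)])
E
```

```text
time_s: 27.3
eef_pos: [0.4144, 0.2173, 0.0234]
eef_rot: [-0.0, 1.0, -0.018, 0.0]
wrist_force: [-0.1, -0.3, -0.5]
opening: 0.288
grasp_force: 59.4
at [0.4144 0.2173 0.0234] yaw -0.036
[0.295, -0.001, -0.006, -0.0] for [0.473, 0.215, 0.025, -0.036]
```

```bash
python3 -m handwheel '[[[0.06,0,0,0],[0.12,0,0,0],[0.18,0,0,0],[0.23,0,0,0],[0.265,0,0,0],[0.28,0,0,0],[0.28,0,0,0]]]'; python3 -m handwheel '[[[0.01,0,0,0],[0.02,0,0,0],[0.03,0,0,0],[0.03,0,0,0]]]'; python3 - <<'E'
from h import *
rows([(*rck(-.0713,-.07),.0246,RY)])
E
```

```text
time_s: 28.18
eef_pos: [0.4693, 0.2154, 0.0232]
eef_rot: [0.0, 1.0, -0.018, -0.0]
wrist_force: [-0.0, 0.9, -0.8]
opening: 0.285
grasp_force: 59.4
time_s: 28.68
eef_pos: [0.4744, 0.2151, 0.0229]
eef_rot: [0.0, 1.0, -0.018, -0.001]
wrist_force: [-5.1, -0.6, 0.4]
opening: 0.29
grasp_force: 59.6
at [0.4744 0.2151 0.0229] yaw -0.035
[-0.006, -0.001, -0.008, 0.0] for [0.473, 0.215, 0.025, -0.036]
```

```bash
python3 -m handwheel '[[[0,0,0.008,0],[0,0,0.008,0]]]'; python3 -m handwheel '[[[0,0,0,0],[0,0,0,0],[0,0,0,0],[0,0,-0.2,0],[0,0,-0.45,0],[0,0,-0.7,0],[0,0,-0.7,0]]]' 50; python3 - <<'E'
from h import *
c=snap("top","top2")
rows([arc(0,.12),arc(0)])
E
```

```text
time_s: 28.92
eef_pos: [0.4743, 0.2151, 0.0214]
eef_rot: [0.0, 1.0, -0.018, -0.001]
wrist_force: [-4.5, -0.1, 1.6]
opening: 0.289
grasp_force: 59.8
time_s: 29.8
eef_pos: [0.4788, 0.2159, 0.1666]
eef_rot: [-0.001, 1.0, -0.018, 0.005]
wrist_force: [-0.6, 0.1, 0.3]
opening: 0.586
grasp_force: 0.0
at [0.477  0.2155 0.164 ] yaw -0.036
[0.689, 0.584, 0.023, -0.062] for [0.611, 0.094, 0.16, 0.057]
[0.686, 0.585, 0.663, -0.062] for [0.611, 0.094, 0.032, 0.057]
```

```bash
python3 -m handwheel '[[[0.2,0.17,0,0],[0.4,0.34,0,-0.03],[0.6,0.5,0,-0.062],[0.69,0.59,0,-0.062],[0.69,0.59,0,-0.062],[0.69,0.59,0.2,-0.062],[0.69,0.59,0.4,-0.062],[0.69,0.59,0.6,-0.062],[0.69,0.59,0.655,-0.062],[0.69,0.59,0.655,-0.062]]]' 32; python3 -m handwheel '[[[0,0,0,0],[0,0,0,0],[0,0,0,0],[0,0,0,0],[0,0,0,0]]]' 0; python3 - <<'E'
from h import *
rows([arc(0)])
E
```

```text
time_s: 31.1
eef_pos: [0.6081, 0.0929, 0.0301]
eef_rot: [-0.0, 1.0, 0.029, -0.001]
wrist_force: [-1.1, -0.5, -0.4]
opening: 0.372
grasp_force: 0.0
time_s: 31.72
eef_pos: [0.6105, 0.0918, 0.0327]
eef_rot: [0.0, 1.0, 0.029, 0.002]
wrist_force: [-0.8, -3.2, 7.2]
opening: 0.089
grasp_force: 59.0
at [0.6105 0.0918 0.0327] yaw 0.057
[0.002, -0.01, 0.004, 0.0] for [0.611, 0.094, 0.032, 0.057]
```

```bash
sed -i 's/^T0=.*/T0=np.array([.6173,-.0236]);TY=.057/' h.py; python3 -m handwheel '[[[0,0,-0.06,0],[0,0.01,-0.12,0],[0,0.025,-0.175,0],[0,0.043,-0.23,0],[0,0.07,-0.285,0],[0,0.097,-0.333,0],[0,0.132,-0.38,0],[0,0.171,-0.425,0],[0,0.215,-0.465,0],[0,0.261,-0.5,0]]]' >/dev/null; python3 -m handwheel '[[[0,0.05,-0.03,0],[0,0.1,-0.055,0],[0,0.155,-0.075,0],[0,0.213,-0.09,0],[0,0.265,-0.098,0],[0,0.317,-0.1,0]]]'; python3 -m handwheel '[[[0,0.05,0,0],[0,0.1,0.01,0],[0,0.155,0.022,0],[0,0.21,0.04,0],[0,0.263,0.062,0],[0,0.313,0.092,0],[0,0.36,0.125,0],[0,0.403,0.163,0],[0,0.443,0.205,0],[0,0.48,0.252,0]]]'; python3 - <<'E'
from h import *
rows([arc(3.14)])
E
```

```text
time_s: 33.72
eef_pos: [0.6172, -0.0214, 0.1541]
eef_rot: [-0.001, 1.0, 0.029, 0.002]
wrist_force: [-2.2, 7.6, 11.6]
opening: 0.087
grasp_force: 62.2
time_s: 34.98
eef_pos: [0.6223, -0.1191, 0.1009]
eef_rot: [-0.0, 1.0, 0.029, 0.001]
wrist_force: [4.4, 3.5, 2.7]
opening: 0.092
grasp_force: 67.0
at [ 0.6223 -0.1191  0.1009] yaw 0.057
[0.001, 0.102, 0.344, 0.0] for [0.624, -0.139, 0.032, 0.057]
```

```bash
python3 -m handwheel '[[[0,0.03,0.05,0],[0,0.057,0.102,0],[0,0.075,0.157,0],[0,0.09,0.213,0],[0,0.1,0.27,0],[0,0.103,0.315,0],[0,0.103,0.322,0]]]';  python3 -m handwheel '[[[0,0,0,0],[0,0,0,0],[0,0,-0.15,0],[0,0,-0.35,0],[0,0,-0.6,0],[-0.3,0,-0.7,0],[-0.6,0,-0.7,0],[-0.9,0,-0.7,0],[-0.9,0,-0.7,0],[-0.9,0,-0.7,0]]]' 32; python3 - <<'E'
from h import *
c=wsnap("w9");P=cloud(c);R=(cv2.inRange(hsv(c),(0,150,60),(6,255,255))|cv2.inRange(hsv(c),(174,150,60),(180,255,255)))
for x in blobs(R>0,30):print(np.round(cv2.minAreaRect(x)[0]),np.median(P[x[:,0,1],x[:,0,0]],0),np.percentile(P[x[:,0,1],x[:,0,0],2],[10,90]))
for k in cassettes(load("top2")):print(k)
for k in cassettes(snap("top","top3")):print(k)
rows([(.4642,-.3551,.15,-.811)])
E
```

```text
time_s: 35.85
eef_pos: [0.6233, -0.1398, 0.0356]
eef_rot: [0.0, 1.0, 0.028, 0.001]
wrist_force: [5.2, 1.0, 4.3]
opening: 0.082
grasp_force: 68.6
time_s: 37.1
eef_pos: [0.4428, -0.1502, 0.1762]
eef_rot: [0.0, 1.0, 0.028, 0.0]
wrist_force: [0.4, -0.3, 0.2]
opening: 0.369
grasp_force: 0.0
[354. 340.] [ 0.29080895 -0.19334421  0.04204771] [0.04021975 0.04369195]
[300.  16.] [ 0.59161844 -0.13078733  0.04388233] [0.04240275 0.04559098]
{'centre': array([ 0.49389839, -0.38788304]), 'size': (0.05445796251296997, 0.12883183360099792), 'tab': array([ 0.46423387, -0.35509586]), 'yaw': np.float32(-0.8335482), 'org': array([ 0.50734346, -0.40268946]), 'px': (437.0992126464844, 200.0355224609375)}
{'centre': array([ 0.49403605, -0.38767266]), 'size': (0.054071325808763504, 0.1281576156616211), 'tab': array([ 0.4643005 , -0.35582053]), 'yaw': np.float32(-0.8116688), 'org': array([ 0.50780182, -0.4021814 ]), 'px': (437.00006103515625, 200.00001525878906)}
at [ 0.4437 -0.1503  0.1763] yaw 0.058
[0.043, 1.028, 0.132, 0.579] for [0.464, -0.355, 0.15, -0.811]
```

The sleeve is flat on -y (bar z about 0.044) and cassette 2 hasn't moved. I'll go to it.

```bash
python3 -m handwheel '[[[0,0.25,0,0.12],[0,0.5,0,0.24],[0.02,0.75,0,0.36],[0.04,0.98,0,0.48],[0.04,1,0.05,0.579],[0.04,1,0.05,0.579],[0.04,1,0.05,0.579]]]' 50; python3 - <<'E'
from h import *
c=wsnap("w10");tabs(c,.014)
rows([(.465,-.3545,.01,-.811)])
E
```

```text
time_s: 38.08
eef_pos: [0.4626, -0.3485, 0.1657]
eef_rot: [-0.0, 0.92, -0.393, -0.0]
wrist_force: [-0.2, -0.4, -0.1]
opening: 0.581
grasp_force: 0.0
tab [ 0.4655 -0.3567] [0.0243 0.0412] 43.4 depth z 0.0135 px [326. 188.]
at [ 0.4626 -0.3485  0.166 ] yaw -0.808
[0.03, 0.012, 0.78, 0.002] for [0.465, -0.354, 0.01, -0.811]
```

```bash
python3 -m handwheel '[[[0.02,0.01,0.3,0],[0.035,0.017,0.6,0],[0.035,0.017,0.73,0],[0.035,0.017,0.78,0],[0.035,0.017,0.78,0]]]' 50; python3 -m handwheel '[[[0,0,0,0],[0,0,0,0],[0,0,0,0],[0,0,0,0],[0,0,0,0]]]' 0; python3 -m handwheel '[[[0,0,-0.1,0],[0,0,-0.3,0],[0,0,-0.5,0],[0,0,-0.5,0]]]'; python3 - <<'E'
from h import *
rows([(*tur(-.175,-.043),.10,TY)])
E
```

```text
time_s: 38.75
eef_pos: [0.4649, -0.3564, 0.0104]
eef_rot: [0.0, 0.919, -0.394, 0.0]
wrist_force: [0.4, 0.1, -0.9]
opening: 0.586
grasp_force: 0.0
time_s: 39.38
eef_pos: [0.4657, -0.3577, 0.0121]
eef_rot: [0.001, 0.919, -0.394, 0.002]
wrist_force: [-0.1, 1.1, 6.7]
opening: 0.285
grasp_force: 59.7
time_s: 39.88
eef_pos: [0.4666, -0.3588, 0.1154]
eef_rot: [0.002, 0.919, -0.394, 0.004]
wrist_force: [0.5, -1.1, -0.1]
opening: 0.284
grasp_force: 58.9
at [ 0.4666 -0.3588  0.1154] yaw -0.811
[-1.098, -0.894, 0.067, -0.579] for [0.445, -0.076, 0.1, 0.057]
```

```bash
python3 -m handwheel '[[[-0.2,-0.18,0,-0.1],[-0.4,-0.36,0,-0.2],[-0.6,-0.54,0,-0.3],[-0.8,-0.72,0,-0.4],[-1,-0.89,0,-0.5],[-1,-0.89,0.06,-0.579],[-1,-0.89,0.06,-0.579],[-1,-0.89,0.06,-0.579]]]'; python3 - <<'E'
from h import *
rows([(*tur(-.175,-.0433),.0445,TY)])
c=wsnap("w11")
H=hsv(c);b=cv2.inRange(H,*BLUE)
for x in blobs(b,60):print(cv2.boxPoints(cv2.minAreaRect(x)).round(0).tolist())
E
```

```text
time_s: 40.88
eef_pos: [0.4559, -0.0893, 0.0982]
eef_rot: [0.0, 1.0, 0.027, 0.0]
wrist_force: [0.2, -0.7, -0.4]
opening: 0.281
grasp_force: 59.0
at [ 0.4559 -0.0893  0.0982] yaw 0.054
[-0.051, -0.065, 0.268, -0.002] for [0.445, -0.077, 0.044, 0.057]
[[295.0, 231.0], [347.0, 231.0], [347.0, 305.0], [295.0, 305.0]]
[[354.0, 223.0], [361.0, 38.0], [375.0, 39.0], [368.0, 224.0]]
[[272.0, 38.0], [286.0, 38.0], [289.0, 222.0], [275.0, 222.0]]
```

```bash
python3 -m handwheel '[[[-0.05,-0.065,0.1,-0.005],[-0.05,-0.065,0.2,-0.005],[-0.05,-0.065,0.268,-0.005],[-0.05,-0.065,0.268,-0.005],[-0.05,-0.065,0.268,-0.005]]]'; python3 -m handwheel '[[[0.05,0,0,0],[0.1,0,0,0],[0.15,0,0,0],[0.2,0,0,0],[0.25,0,0,0],[0.25,0,0,0]]]'; python3 - <<'E'
from h import *
rows([(*tur(-.0704,-.0433),.0445,TY)])
E
```

```text
time_s: 41.55
eef_pos: [0.4456, -0.0769, 0.0448]
eef_rot: [0.0, 0.999, 0.032, 0.0]
wrist_force: [-0.3, -0.4, 0.3]
opening: 0.28
grasp_force: 59.1
time_s: 42.3
eef_pos: [0.4958, -0.0732, 0.0443]
eef_rot: [0.0, 0.999, 0.033, 0.0]
wrist_force: [0.2, -0.1, -0.2]
opening: 0.286
grasp_force: 59.1
at [ 0.4958 -0.0732  0.0443] yaw 0.065
[0.269, 0.006, -0.001, 0.005] for [0.549, -0.071, 0.044, 0.057]
```

```bash
python3 -m handwheel '[[[0.05,0,0,0],[0.1,0.002,0,0],[0.15,0.003,0,0],[0.2,0.004,0,0],[0.235,0.005,0,0],[0.255,0.005,0,0],[0.265,0.005,0,0],[0.265,0.005,0,0]]]'; python3 -m handwheel '[[[0.01,0,0,0],[0.02,0,0.01,0],[0.03,0,0.015,0],[0.03,0,0.015,0]]]'
```

```text
time_s: 43.3
eef_pos: [0.5478, -0.0707, 0.0442]
eef_rot: [-0.0, 0.999, 0.032, -0.0]
wrist_force: [-0.5, 0.2, -1.5]
opening: 0.292
grasp_force: 59.1
time_s: 43.8
eef_pos: [0.5514, -0.0704, 0.0407]
eef_rot: [-0.0, 0.999, 0.033, -0.003]
wrist_force: [-9.3, -2.0, 5.5]
opening: 0.284
grasp_force: 59.8
```

Contact at the same depth, so cassette 2 is home in the sleeve. I'll release it and grip the handle.

```bash
python3 -m handwheel '[[[-0.015,0,0,0],[-0.015,0,0,0],[-0.015,0,0,0],[-0.015,0,-0.2,0],[-0.015,0,-0.45,0],[-0.015,0,-0.55,0],[-0.015,0,-0.55,0]]]' 50; python3 - <<'E'
from h import *
rows([arc(3.14,.1),arc(3.14)])
E
```

```text
time_s: 44.68
eef_pos: [0.5525, -0.071, 0.1534]
eef_rot: [0.001, 0.999, 0.032, 0.002]
wrist_force: [1.1, -0.0, -0.9]
opening: 0.586
grasp_force: 0.0
at [ 0.5525 -0.071   0.1534] yaw 0.065
[0.334, 0.364, 0.068, 0.005] for [0.624, -0.139, 0.14, 0.057]
[0.332, 0.364, 0.608, 0.005] for [0.624, -0.139, 0.032, 0.057]
```

```bash
python3 -m handwheel '[[[0.17,0.18,0,0],[0.335,0.365,0,0.005],[0.335,0.365,0,0.005],[0.335,0.365,0.2,0.005],[0.335,0.365,0.4,0.005],[0.335,0.365,0.55,0.005],[0.335,0.365,0.61,0.005],[0.335,0.365,0.61,0.005]]]' 32;python3 -m handwheel '[[[0,0,0,0],[0,0,0,0],[0,0,0,0],[0,0,0,0],[0,0,0,0]]]' 0; python3 -m handwheel '[[[0,0,-0.055,0],[0,-0.01,-0.115,0],[0,-0.025,-0.17,0],[0,-0.043,-0.225,0],[0,-0.07,-0.28,0],[0,-0.097,-0.33,0],[0,-0.132,-0.377,0],[0,-0.171,-0.42,0],[0,-0.215,-0.46,0],[0,-0.261,-0.495,0]]]'; python3 -m handwheel '[[[0,-0.05,-0.03,0],[0,-0.1,-0.055,0],[0,-0.155,-0.075,0],[0,-0.213,-0.09,0],[0,-0.265,-0.098,0],[0,-0.317,-0.1,0],[0,-0.317,-0.1,0]]]'; python3 - <<'E'
from h import *
rows([arc(1.57),arc(0)])
E
```

```text
time_s: 45.68
eef_pos: [0.6215, -0.1384, 0.0281]
eef_rot: [-0.001, 1.0, 0.029, -0.001]
wrist_force: [-1.0, -0.5, 0.9]
opening: 0.374
grasp_force: 0.0
time_s: 46.3
eef_pos: [0.6236, -0.1399, 0.0309]
eef_rot: [0.001, 1.0, 0.029, 0.001]
wrist_force: [-0.2, -2.5, 6.6]
opening: 0.091
grasp_force: 58.9
time_s: 47.55
eef_pos: [0.6207, -0.0901, 0.1304]
eef_rot: [0.003, 1.0, 0.028, 0.002]
wrist_force: [-2.2, -9.4, 4.9]
opening: 0.09
grasp_force: 58.6
time_s: 48.42
eef_pos: [0.6169, -0.0238, 0.1512]
eef_rot: [0.001, 1.0, 0.029, 0.002]
wrist_force: [-4.7, -0.6, 12.5]
opening: 0.085
grasp_force: 63.2
at [ 0.6169 -0.0238  0.1512] yaw 0.058
[0.002, -0.002, 0.016, 0.001] for [0.617, -0.024, 0.148, 0.057]
[0.001, -0.582, 0.595, 0.001] for [0.611, 0.092, 0.032, 0.057]
```

```bash
python3 -m handwheel '[[[0,-0.05,0,0],[0,-0.1,0.01,0],[0,-0.155,0.022,0],[0,-0.21,0.04,0],[0,-0.263,0.062,0],[0,-0.313,0.092,0],[0,-0.36,0.125,0],[0,-0.403,0.163,0],[0,-0.443,0.205,0],[0,-0.48,0.252,0]]]'; python3 -m handwheel '[[[0,-0.03,0.05,0],[0,-0.057,0.102,0],[0,-0.075,0.157,0],[0,-0.09,0.213,0],[0,-0.098,0.27,0],[0,-0.1,0.31,0],[0,-0.1,0.31,0]]]'
```

```text
time_s: 49.68
eef_pos: [0.6111, 0.0724, 0.0981]
eef_rot: [0.0, 1.0, 0.029, 0.001]
wrist_force: [0.3, 6.6, 7.5]
opening: 0.088
grasp_force: 64.2
time_s: 50.55
eef_pos: [0.6097, 0.0916, 0.0352]
eef_rot: [0.0, 1.0, 0.028, 0.0]
wrist_force: [5.8, -4.5, -0.2]
opening: 0.088
grasp_force: 62.1
```

```bash
python3 -m handwheel '[[[0,0,0.01,0],[0,0,0.015,0],[0,0,0.015,0]]]'; python3 -m handwheel '[[[0,0,0,0],[0,0,0,0],[0,0,-0.2,0],[0,0,-0.4,0],[0,0,-0.6,0],[-0.2,0.1,-0.6,0.01],[-0.45,0.35,-0.6,0.03],[-0.45,0.36,-0.6,0.04],[-0.45,0.36,-0.6,0.04],[-0.45,0.36,-0.6,0.04]]]' 32; python3 - <<'E'
from h import *
c=wsnap("w12");P=cloud(c);R=(cv2.inRange(hsv(c),(0,150,60),(6,255,255))|cv2.inRange(hsv(c),(174,150,60),(180,255,255)))
for x in blobs(R>0,30):print(np.round(cv2.minAreaRect(x)[0]),np.median(P[x[:,0,1],x[:,0,0]],0),np.percentile(P[x[:,0,1],x[:,0,0],2],[10,90]))
tabs(c,.043)
b=cv2.inRange(hsv(c),*BLUE)
x=max(blobs(b,60),key=cv2.contourArea)
m=np.zeros(b.shape,np.uint8);cv2.drawContours(m,[x],-1,255,-1)
for r in range(x[:,0,1].min()+3,x[:,0,1].max()-2,8):
    u=np.where(m[r])[0];print(r,ray(c,[[u[0],r],[u[-1],r]],.043)[:,:2].round(4).tolist())
rows([(.5445,.0201,.031,0)])
E
```

```text
time_s: 50.92
eef_pos: [0.6098, 0.0916, 0.0348]
eef_rot: [0.001, 1.0, 0.029, 0.0]
wrist_force: [-4.3, -5.1, 20.1]
opening: 0.083
grasp_force: 64.4
time_s: 52.18
eef_pos: [0.5242, 0.0158, 0.1528]
eef_rot: [-0.0, 1.0, -0.001, 0.0]
wrist_force: [-0.4, 0.7, 0.1]
opening: 0.38
grasp_force: 0.0
[242.  95.] [0.61600401 0.08771767 0.04278237] [0.04096459 0.0446256 ]
tab [0.4761 0.2025] [0.0308 0.031 ] 87.5 depth z 0.0298 px [114. 260.]
tab [0.5451 0.0128] [0.0371 0.025 ] 2.9 depth z 0.0426 px [326. 184.]
165 [[0.5617, 0.0259], [0.5616, 0.0013]]
173 [[0.555, 0.0252], [0.555, 0.0012]]
181 [[0.5483, 0.0253], [0.5483, 0.0011]]
189 [[0.5415, 0.0245], [0.5415, 0.0001]]
197 [[0.5346, 0.0246], [0.5345, 0.0]]
at [0.5242 0.0159 0.1528] yaw -0.002
[0.101, -0.021, 0.609, -0.001] for [0.544, 0.02, 0.031, 0.0]
```

```bash
python3 - <<'E'
from h import *
rows([(.545,.0128,.0325,.045)])
E
python3 -m handwheel '[[[0.05,0.01,0.15,-0.03],[0.103,0.016,0.3,-0.03],[0.103,0.016,0.45,-0.03],[0.103,0.016,0.595,-0.03],[0.103,0.016,0.595,-0.03],[0.103,0.016,0.595,-0.03]]]' 50; python3 -m handwheel '[[[0,0,0,0],[0,0,0,0],[0,0,0,0],[0,0,0,0],[0,0,0,0]]]' 0; python3 - <<'E'
from h import *
rows([(*tur(-.076,.043),.034,TY),(*tur(-.19,.043),.034,TY)])
E
```

```text
at [0.5242 0.0159 0.1528] yaw -0.002
[0.104, 0.016, 0.601, -0.031] for [0.545, 0.013, 0.032, 0.045]
time_s: 52.98
eef_pos: [0.545, 0.0122, 0.0346]
eef_rot: [0.0, 1.0, 0.022, 0.0]
wrist_force: [-0.5, -0.2, -1.5]
opening: 0.58
grasp_force: 0.0
time_s: 53.6
eef_pos: [0.5453, 0.0118, 0.0354]
eef_rot: [0.0, 1.0, 0.021, 0.001]
wrist_force: [0.3, 1.9, 6.5]
opening: 0.287
grasp_force: 59.0
at [0.5453 0.0118 0.0354] yaw 0.043
[-0.031, -0.017, 0.007, -0.009] for [0.539, 0.015, 0.034, 0.057]
[-0.601, -0.009, 0.005, -0.009] for [0.425, 0.009, 0.034, 0.057]
```

```bash
python3 -m handwheel '[[[0,0,-0.012,0],[-0.03,-0.012,-0.012,-0.008],[-0.1,-0.013,-0.012,-0.009],[-0.2,-0.011,-0.012,-0.009],[-0.35,-0.01,-0.012,-0.009],[-0.5,-0.01,-0.012,-0.009],[-0.62,-0.009,-0.012,-0.009],[-0.62,-0.009,-0.012,-0.009],[-0.62,-0.009,-0.35,-0.009],[-0.62,-0.009,-0.35,-0.009]]]'; python3 - <<'E'
from h import *
c=wsnap("w13");b=cv2.inRange(hsv(c),(3,180,60),(18,255,255))
x=max(blobs(b,500),key=cv2.contourArea);x=x[:,0,:];top=x[:,1].min();bot=x[:,1].max()
for r in(top+5,bot-5):
    k=x[abs(x[:,1]-r)<2,0];print(r,k.min(),k.max())
rows([(*rck(-.182,.07),.11,RY)])
E
```

```text
time_s: 54.85
eef_pos: [0.424, 0.0074, 0.1078]
eef_rot: [0.001, 1.0, 0.028, 0.004]
wrist_force: [-0.0, -1.0, -1.1]
opening: 0.284
grasp_force: 59.1
32 259 378
221 270 371
at [0.423  0.0077 0.1066] yaw 0.056
[-0.178, -1.77, -0.022, 0.061] for [0.368, 0.359, 0.11, -0.036]
```

```bash
python3 -m handwheel '[[[-0.05,-0.22,0,0.03],[-0.09,-0.44,0,0.06],[-0.09,-0.66,0,0.068],[-0.09,-0.885,0,0.068],[-0.09,-0.885,0,0.068],[-0.09,-0.885,0,0.068]]]' >/dev/null; python3 -m handwheel '[[[0,-0.22,0,0],[0,-0.44,0,0],[0,-0.66,0,0],[0,-0.88,0,0],[0,-0.88,0,0],[0,-0.88,0,0]]]'; python3 - <<'E'
from h import *
rows([(*rck(-.182,.07),.0264,RY-.01)])
E
```

```text
time_s: 56.4
eef_pos: [0.4005, 0.3585, 0.1032]
eef_rot: [0.001, 1.0, -0.024, -0.001]
wrist_force: [0.1, -0.3, -0.6]
opening: 0.289
grasp_force: 59.4
at [0.4005 0.3585 0.1032] yaw -0.047
[-0.164, 0.004, 0.384, -0.001] for [0.368, 0.359, 0.026, -0.046]
```

```bash
python3 -m handwheel '[[[-0.1,0.004,0,0],[-0.165,0.004,0,0],[-0.165,0.004,0.1,0],[-0.165,0.004,0.25,0],[-0.165,0.004,0.384,0],[-0.165,0.004,0.384,0],[-0.165,0.004,0.384,0]]]'; python3 - <<'E'
from h import *
rows([(*rck(-.13,.07),.0264,RY-.01),(*rck(-.0713,.07),.0264,RY-.01)])
E
```

```text
time_s: 57.28
eef_pos: [0.3676, 0.3609, 0.0281]
eef_rot: [-0.0, 1.0, -0.023, 0.0]
wrist_force: [-0.7, 0.1, 0.1]
opening: 0.289
grasp_force: 59.3
at [0.3676 0.3609 0.0281] yaw -0.046
[0.261, 0.005, 0.009, -0.0] for [0.42, 0.357, 0.026, -0.046]
[0.554, 0.002, 0.009, -0.0] for [0.478, 0.355, 0.026, -0.046]
```

```bash
python3 -m handwheel '[[[0.05,0.006,0.009,0],[0.1,0.006,0.009,0],[0.15,0.006,0.009,0],[0.2,0.005,0.009,0],[0.26,0.005,0.009,0],[0.26,0.005,0.009,0]]]'; python3 - <<'E'
from h import *
rows([(*rck(-.0713,.07),.0264,RY-.01)])
E
```

```text
time_s: 58.02
eef_pos: [0.4206, 0.3572, 0.0254]
eef_rot: [-0.0, 1.0, -0.024, 0.0]
wrist_force: [0.4, -0.4, -0.5]
opening: 0.287
grasp_force: 59.3
at [0.4206 0.3572 0.0254] yaw -0.047
[0.289, -0.004, -0.005, -0.001] for [0.478, 0.355, 0.026, -0.046]
```

```bash
python3 -m handwheel '[[[0.06,0,0,0],[0.12,-0.002,0,0],[0.18,-0.003,0,0],[0.23,-0.004,0,0],[0.26,-0.004,0,0],[0.275,-0.004,0,0],[0.275,-0.004,0,0]]]'; python3 -m handwheel '[[[0.01,0,0,0],[0.02,0,0,0],[0.03,0,0,0],[0.035,0,0,0],[0.035,0,0,0]]]'; python3 - <<'E'
from h import *
rows([(*rck(-.0713,.07),.0264,RY-.01)])
E
```

```text
time_s: 58.9
eef_pos: [0.4742, 0.3555, 0.0252]
eef_rot: [0.0, 1.0, -0.023, -0.0]
wrist_force: [0.7, -0.0, -0.9]
opening: 0.288
grasp_force: 59.3
time_s: 59.52
eef_pos: [0.4778, 0.3554, 0.0243]
eef_rot: [0.001, 1.0, -0.023, -0.003]
wrist_force: [-10.3, 2.3, 3.3]
opening: 0.289
grasp_force: 59.8
at [0.4778 0.3554 0.0243] yaw -0.046
[0.002, 0.0, -0.01, 0.0] for [0.478, 0.355, 0.026, -0.046]
```

```bash
python3 -m handwheel '[[[-0.01,0,0.01,0],[-0.01,0,0.01,0]]]'; python3 -m handwheel '[[[0,0,0,0],[0,0,0,0],[0,0,0,0],[0,0,-0.25,0],[0,0,-0.5,0],[-0.2,0.2,-0.9,0],[-0.4,0.4,-1,0],[-0.4,0.4,-1,0],[-0.4,0.4,-1,0],[-0.4,0.4,-1,0]]]' 50; python3 - <<'E'
from h import *
c=wsnap("w14");cv2.imwrite("pics/w14.png",c["color"][:,:,::-1]);tabs(c,.03)
print("home tab expected",rck(-.072,-.07),rck(-.072,.07))
t=snap("top","top4");s=snap("scene","scene4")
cv2.imwrite("pics/both4.png",np.vstack([t["color"][:,:,::-1][50:330,:],s["color"][:,:,::-1][80:380,:]]))
E
```

```text
time_s: 59.78
eef_pos: [0.4778, 0.3554, 0.0231]
eef_rot: [0.0, 1.0, -0.023, -0.001]
wrist_force: [-5.7, 0.8, 3.1]
opening: 0.29
grasp_force: 59.8
time_s: 61.02
eef_pos: [0.3962, 0.2793, 0.2231]
eef_rot: [-0.0, 1.0, -0.023, 0.0]
wrist_force: [-0.1, 0.3, -0.7]
opening: 0.588
grasp_force: 0.0
tab [0.479  0.3561] [0.0256 0.0394] 87.8 depth z 0.0302 px [245. 114.]
tab [0.474 0.217] [0.0261 0.0403] 87.8 depth z 0.0302 px [378. 113.]
home tab expected [0.47254067 0.2154219 ] [0.4775516 0.3553322]
```

View pics/w14.png

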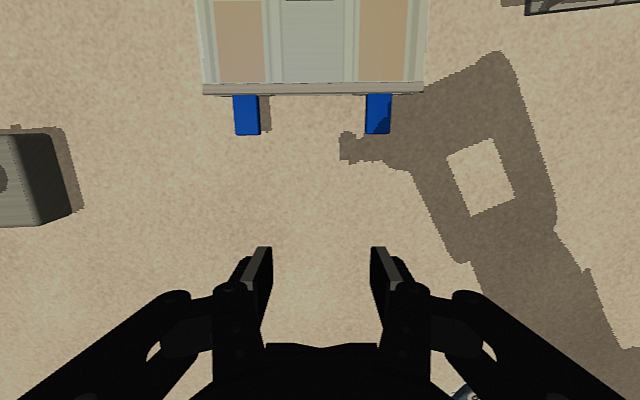

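View pics/both4.png

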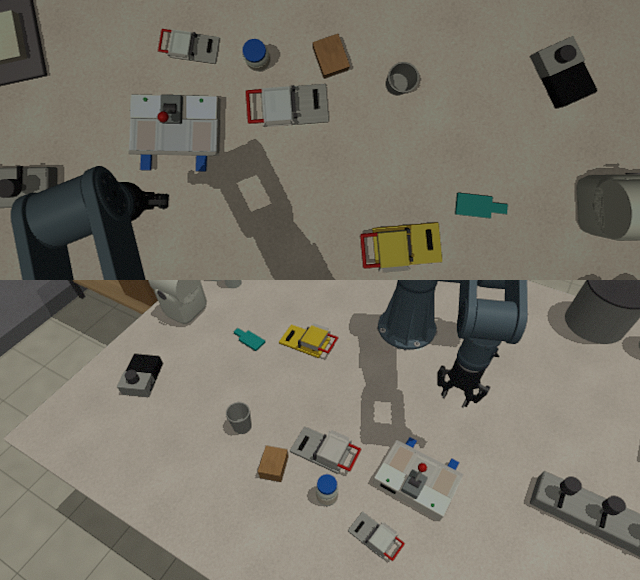

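Both tabs sit at their home positions within 2 mm. The agar shows through the hood at (240,40) and (380,40), the sleeve lies flat and empty on +y, and there's no third cassette. Next is the lever.

```bash
python3 - <<'E'
from h import *
rows([(*rck(-.03,0),.16,RY),(*rck(-.03,0),.115,RY)])
E
python3 -m handwheel '[[[0,0,0,0],[0,0,0,0],[0,0,0,0],[0,0,0,0],[0,0,0,0]]]' 0
```

```text
at [0.3959 0.2793 0.2223] yaw -0.046
[0.605, -0.051, 0.31, -0.007] for [0.517, 0.284, 0.16, -0.036]
[0.605, -0.051, 0.535, -0.007] for [0.517, 0.284, 0.115, -0.036]
time_s: 61.8
eef_pos: [0.3957, 0.2791, 0.2233]
eef_rot: [-0.0, 1.0, -0.023, 0.0]
wrist_force: [0.3, 0.3, -0.4]
opening: 0.002
grasp_force: 0.0
```

```bash
python3 -m handwheel '[[[0.3,-0.025,0.1,0],[0.6,-0.05,0.3,-0.007],[0.6,-0.05,0.45,-0.007],[0.6,-0.05,0.535,-0.007],[0.6,-0.05,0.535,-0.007]]]'; python3 -m handwheel '[[[0.06,0,0,0],[0.12,0,0,0],[0.18,0,0,0],[0.24,0,0,0],[0.3,0,0,0],[0.34,0,0,0],[0.34,0,0,0]]]'; python3 -m handwheel '[[[0.03,0,0,0],[0.06,0,0,0],[0.09,0,0,0],[0.09,0,0,0]]]'; python3 - <<'E'
from h import *
p,M,y=pose();d=p[:2]-R0;print("rack x,y",d@[np.cos(RY),np.sin(RY)],d@[-np.sin(RY),np.cos(RY)])
E
```

```text
time_s: 62.42
eef_pos: [0.5144, 0.2833, 0.1151]
eef_rot: [0.0, 1.0, -0.018, -0.002]
wrist_force: [0.4, 0.6, 0.3]
opening: -0.001
grasp_force: 0.0
time_s: 63.3
eef_pos: [0.5847, 0.2809, 0.1161]
eef_rot: [-0.0, 1.0, -0.018, 0.0]
wrist_force: [-0.9, 0.3, 0.2]
opening: 0.001
grasp_force: 0.0
time_s: 63.8
eef_pos: [0.6025, 0.2804, 0.1162]
eef_rot: [-0.0, 1.0, -0.018, 0.0]
wrist_force: [0.5, -0.9, 0.7]
opening: 0.002
grasp_force: 0.0
rack x,y 0.05555787291930089 -0.00045259753727842065
```

```bash
python3 -m handwheel '[[[0.02,0,0,0],[0.04,0,0,0],[0.06,0,0,0],[0.06,0,0,0]]]'; python3 -m handwheel '[[[0.01,0,0,0],[0.02,0,0,0],[0.02,0,0,0]]]'; python3 - <<'E'
from h import *
for n in("top","scene"):
    c=snap(n,n+"5");H=hsv(c);R=(cv2.inRange(H,(0,150,60),(6,255,255))|cv2.inRange(H,(174,150,60),(180,255,255)))>0
    for x in blobs(R,8):
        uv=cv2.minAreaRect(x)[0];w=ray(c,uv,.128)[0];d=w[:2]-R0
        if np.hypot(*d)<.15:print(n,np.round(uv),"rack x,y",(d@[np.cos(RY),np.sin(RY)]).round(4),(d@[-np.sin(RY),np.cos(RY)]).round(4))
E
```

```text
time_s: 64.3
eef_pos: [0.6117, 0.2801, 0.1158]
eef_rot: [0.0, 1.0, -0.018, -0.003]
wrist_force: [-10.3, -0.4, 4.6]
opening: -0.003
grasp_force: 5.1
time_s: 64.68
eef_pos: [0.612, 0.2802, 0.1157]
eef_rot: [0.001, 1.0, -0.017, -0.007]
wrist_force: [-24.1, -1.6, 14.6]
opening: 0.0
grasp_force: 12.3
scene [414. 283.] rack x,y 0.088 -0.0004
```

The lever is at its stop: the tip is at rack x = 88 mm and fully on is 89 mm. I'll back off, park and check.

```bash
python3 -m handwheel '[[[-0.1,0,0,0],[-0.25,0,-0.1,0],[-0.5,0,-0.4,0],[-0.8,0,-0.8,0],[-1,0,-1,0],[-1,0,-1,0],[-1,0,-1,0],[-1,0,-1,0]]]'; python3 - <<'E'
from h import *
for n in("top","scene"):
    c=snap(n,n+"6");H=hsv(c);R=(cv2.inRange(H,(0,150,60),(6,255,255))|cv2.inRange(H,(174,150,60),(180,255,255)))>0
    for x in blobs(R,8):
        uv=cv2.minAreaRect(x)[0];w=ray(c,uv,.128)[0];d=w[:2]-R0
        if np.hypot(*d)<.15:print(n,np.round(uv),"rack x,y",(d@[np.cos(RY),np.sin(RY)]).round(4),(d@[-np.sin(RY),np.cos(RY)]).round(4))
c=wsnap("w15");tabs(c,.03)
t=load("top6");P=cloud(t);H=hsv(t)
R=(cv2.inRange(H,(0,150,60),(6,255,255))|cv2.inRange(H,(174,150,60),(180,255,255)))>0
for x in blobs(R,8):
    p=np.median(P[x[:,0,1],x[:,0,0]],0);print(p.round(3))
for nm,(x0,x1,y0,y1),z in(("jar",(235,285,80,125),.1),("box",(308,355,80,130),.05),("cup",(380,425,105,150),.09)):
    m=np.zeros(H.shape[:2],bool);m[y0:y1,x0:x1]=True;m&=(P[...,2]>z-.01)
    print(nm,[np.round(cv2.minAreaRect(ray(t,x[:,0,:],z)[:,:2].astype(np.float32))[0],3) for x in blobs(m,80)])
E
```

```text
time_s: 65.78
eef_pos: [0.4185, 0.287, 0.3162]
eef_rot: [-0.0, 1.0, -0.018, 0.0]
wrist_force: [0.3, -0.2, -0.5]
opening: -0.002
grasp_force: 0.0
top [163. 142.] rack x,y 0.0884 -0.0007
scene [414. 283.] rack x,y 0.088 -0.0004
tab [0.4734 0.217 ] [0.0259 0.0386] 87.7 depth z 0.0301 px [371. 132.]
tab [0.4785 0.3561] [0.0256 0.0385] 87.9 depth z 0.03 px [270. 132.]
[ 0.247 -0.193  0.043]
[0.61  0.089 0.044]
[0.633 0.278 0.132]
[0.788 0.314 0.031]
jar [array([0.739, 0.071])]
box [array([ 0.739, -0.119])]
cup [array([ 0.669, -0.289])]
```

```bash
python3 -c "
from bench import ctrl
print(ctrl.hand_in())"
```

```text
the job is handed in; nothing more can be done
None
```

I handed in the job: both cassettes present are agar up and fully home in the rack's outer bays, the lever is on, the sleeve is empty and flat, and the jar, cup and box are within about 2 mm of where they were; the hand-in call returned no verdict.

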